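# Cock and trip the spring pin setter

## Robot

A 7-joint arm with a two-finger parallel gripper is mounted at the origin on a cart in front of the work surface, level with it; the furniture and walls round the work are solid. World frame = base frame: x ahead of the robot, y to its left, z up, the work surface at z = 0. Lengths are in m, angles in degrees, forces in N, time in s.
With the tool pointing down it reaches from about 0.4 to 0.85 m from the base axis. Payload 4.4 kg.
Tool frame: the origin (TCP) lies at the very end of the fingers, on their centre line; the grasp point (between the pads) lies 19 mm behind it; x points along the fingers, z is the direction in which the jaws open and shut, and the axes are right-handed (so a half turn about x gives the same grasp; the last joint's range is limited). The gripper opens to 94 mm and grips with 3 to 60 N. Pads are 16 mm wide; open, the fingers measure 119 mm over their backs; the gripper's body (75 mm by 177 mm) begins 78 mm behind the grasp point.
Start: joints at [-3.77, 36.005, 2.206, 86.941, -1.547, 57.084, -1.146], TCP at [0.65, 0, 0.17] pointing down, gripper open.
Joint ranges: [-175.42, 175.42], [-21.48, 121.26], [-71.46, 75.88], [10.55, 141.38], [-63.04, 243.04], [13.31, 113.54], [-168.57, 168.57]. Speed limits (degrees/s): [147.25, 147.25, 180, 180, 180, 180, 180].

## Interface

Orientations are given as a 3x3 rotation matrix whose columns are the frame's x, y, z axes.
In Python, from rig import r gives the robot as it stands.
- The arm moves only by the tool play_rows, never from a script. Its argument "rows" is a list that holds one entry, the list of rows, each a list of 7 numbers: the closure in counts, from 0 (fully open) to 255 (shut), then the shift along the tool's x, y, z in m, then the turn, a rotation vector about the tool's x, y, z in rad. A call has 1 to 8 rows; each row shifts and turns the pose as measured when the row begins, along the tool's axes as they then stand; what a row does not reach is not made up. A row lasts 1/8 s, in which the tool goes at most 62.5 mm and 10.7 degrees, less where a joint would pass 70% of its speed; a pose out of reach is approached as far as the arm can. A call with a gripper value outside its range is refused whole. The fingers move at their own pace and stop on an object; "squeeze" is the grip in N (left out, the last holds). Time passes only in rows, so rows that do not move let the fingers close. It gives the time, the measured TCP pose, the force and the opening at its end, in the units of the state.
- r.read_state(): the state, without advancing time (a new reading comes with each control period).
- r.camera(name): name is "scene" or "side" or "wrist"; returns a dict with "frame" (420x560x3 uint8, red, green, blue), "vertical_fov" (degrees; the focal length in pixels is half the picture's height over the tangent of half this angle, whatever the lens; pixels are square), "cx", "cy" (the principal point, pixels), "R" (3x3) and "t" (3): a world point X has camera coordinates R X + t. Camera axes: x right, y down, z forward; pixel columns grow to the right and rows downward; lengths in m; the calibration is good to about 2 mm. A picture is of the moment at which its call begins. There is no depth.
- r.finish_job(): hands the job in, once; it reports no verdict.
Trained networks look in the newest picture that a camera, given by its name, has taken for a name from the list of things; names that differ only in an ending like _2 or _b are one class to them, and where a whole thing is asked for, a point or a joint stands for the part that bears it (a point fixed in the world has none). Each returns a list of dicts, best first, with "score" (0 to 1); they miss things now and then, are a little off and sometimes report something else, mostly with a low value. They report only what shows in the picture. A call takes as long as a camera call.
- r.regions_of(camera, target): "pixels" (420x560 bool, what is visible of it) and "xy" ([column, row] in pixels, amid what is visible of it).
The state is a dict: "time_s": time; "joint_pos": joint angles; "joint_vel": joint speeds; "joint_torque": joint torques, N m; "tcp_pos": TCP position; "orientation": TCP orientation; "wrist_force": force on the tool from outside, world axes, zero at the start; "moment": the same for the moment, N m; "finger_gap": opening from 0.0 (shut) to 1.0 (fully open).
Only numpy, scipy, OpenCV 4.12 (cv2) and the standard library are available. Lean on these libraries where they do the work, as an engineer would, in place of code of your own. Each camera call takes 0.05 s, during which the arm holds its last target.

## Task

Set the steel pin that stands proud of the turned handle in the bench pin setter: draw the setter's sprung striker back until you feel its sear catch, without forcing it hard against the rubber stop behind the catch, let go once the sear holds it, then press the trip button so that the striker fires and drives the pin flush. Do not let the striker slip forward out of the hand, let the button come back up, and leave the things lying around the setter where they are.

Things in the scene. Friction and masses are not known exactly. Their poses are not given: they have to be found in the camera images.
- setter: Bench pin setter, a grey machine fixed to the bench, bed 296 x 84 x 12 mm. Origin on the bench near the bed's middle; x = firing direction (latch case to wooden cradle), z up. Along x (mm): latch case -146 to -40 (top z 72), striker on two rods -40 to 72, front guide plate 72 to 80 (top z 62), pin and turned handle in the cradle 90 to 141 (top z 65).
- striker (a joint): How far the striker is drawn back (m) along the setter's -x; 0 = at rest, its nose on the proud pin; about -0.006 when the pin is flush; end of travel 0.075. A spring pushes it forward with 7 N at 0, plus 1 N for each 10 mm of draw; sliding friction is small. When it is eased forward after the sear has caught, the pull on the hand goes to nothing.
- latch (a point): Front opening of the closed latch case (z = 45 mm), where the striker's tail goes in. Inside, unseen, a sprung sear catches the striker by itself at a draw of 0.032 to 0.062 m (an adjustment, not visible). Some 10 to 4 mm before the catch its ramp adds 1 to 3 N, then that drag goes. 2 mm past the catch comes a stiff rubber stop: 4.5 N more per mm; more than 12 N on it is too much.
- grip_plate (a point): Middle of the upright steel grip plate on the striker, where it is taken: 14 mm thick along the setter's x, 28 mm wide along its y, reaching from z = 59 to 125 mm; this point at z = 105 mm. It moves with the striker.
- trip (a joint): How far the trip button is pressed (m): 0 = up, 0.008 = fully down. Sprung; it needs about 2 N to move and about 4 to 6 N to trip the sear, which happens between 0.0045 and 0.0065 m; fully down it is rigid.
- trip_top (a point): Centre of the top of the trip button, a plain round steel button of 22 mm diameter on top of the latch case, standing 10 mm above its steel collar; at z = 88 mm when up, 105 mm behind the setter's origin (setter's x = -105 mm). Pressed straight down. It moves with the button.
- pin (a joint): How far the pin (7 mm steel pin, along the setter's x, axis at z = 45 mm) has been driven in (m): 0 = standing 6 mm proud of the handle, 0.006 = flush. It is tight (30 N) and takes a blow to drive; one shot from the sear is enough.
- cork_block: Bystander: loose cork sanding block, 52 x 86 x 30 mm; origin at the centre of its underside.
- spare_handle: Bystander: loose turned wooden handle, 32 x 139 x 32 mm; origin at the centre of its underside.
- stone_slip: Bystander: loose dark slip stone, 46 x 111 x 13 mm; origin at the centre of its underside.

How it is judged (in metres and radians):
On the way, in this order (a step that is already met when the one before it is completed fails the run):
1. the striker is drawn back and held by the sear, with the hand off (value of joint striker above 0.028 m and contact force between each of the fingers, the arm and anything else below 0.1 N), for 0.3 s.
2. the trip button is pressed and the striker fires (value of joint trip above 0.002 m and value of joint striker below 0.015 m).
At the end, for the whole second after the job is handed in: The pin is flush (driven in to within 1 mm of its 6 mm), the striker rests forward on it, and the trip button is up again (within 1 mm) (value of joint pin above 0.005 m and value of joint striker below 0 m and value of joint trip below 0.001 m); the robot touches nothing.
It fails at once if the striker is forced against the rubber stop with more than 12 N (contact force between striker_c3 and buffer_c0 above 12 N).
It fails at once if the striker flies forward (faster than 0.5 m/s, short of the catch) without the trip button being pressed (velocity of joint striker below -0.5 m/s and value of joint striker below 0.028 m and value of joint trip below 0.001 m).
It fails at once if the cork block is disturbed (moved more than 30 mm) (distance of cork_block from where it was at the start of the episode above 0.03 m).
It fails at once if the spare handle is disturbed (moved more than 30 mm) (distance of spare_handle from where it was at the start of the episode above 0.03 m).
It fails at once if the slip stone is disturbed (moved more than 30 mm) (distance of stone_slip from where it was at the start of the episode above 0.03 m).
It also fails if it takes over 61 s, if anything falls off the work surface, if the arm or the gripper's body presses on something with over 40 N, if the wrist force passes 120 N, or if a joint passes its speed limit or range.

## Working session

There is one attempt and no reset: what is moved stays moved. The work goes in short steps, Python scripts to look and compute and a tool call to move; the robot and the scene stay as the last step left them, time stands still between calls to the robot, and variables do not carry over. Pictures are saved under pics/ and viewed, and the job is handed in when it is done.

Besides the shell and the picture viewer there is one more tool, called after ">>>" by a JSON object that holds its "op" and its "data". play_rows: Moves the arm, as the interface text tells. Its arguments: {"type":"object","properties":{"rows":{"type":"array","items":{"type":"array","items":{"type":"array","items":{"type":"number"}}}},"squeeze":{"type":"number"}},"required":["rows"]}

```bash
ls; mkdir -p pics; python3 - <<'E'
from rig import r
import cv2
s=r.read_state(); print(s)
for n in ["scene","side","wrist"]:
    c=r.camera(n); cv2.imwrite(f"pics/{n}0.png",c["frame"][:,:,::-1]); print(n,c["vertical_fov"],c["cx"],c["cy"],c["R"],c["t"])
    for t in ["setter","grip_plate","trip_top","cork_block","spare_handle","stone_slip","pin"]:
        print(t,[(round(d["score"],2),d["xy"],int(d["pixels"].sum())) for d in r.regions_of(n,t)][:3])
E
```

```text
pics
{'time_s': 0.0, 'joint_pos': array([-3.7694455 , 36.05599993,  2.20166585, 86.99574071, -1.54439418,
       57.08543689, -1.14494313]), 'joint_vel': array([ 0.05031375,  0.03432316, -0.00128169,  0.11533693, -0.08488924,
        0.06456037,  0.03247354]), 'joint_torque': array([ 1.05774864e-04, -5.49729431e+01,  1.14371493e+00, -1.86633307e+01,
       -5.21096285e-02,  2.37884105e-02,  1.36332897e-04]), 'tcp_pos': array([6.49258478e-01, 1.49972846e-05, 1.69588364e-01]), 'orientation': array([[-1.87598187e-03, -4.36566152e-05,  9.99998239e-01],
       [-5.10441686e-05,  9.99999998e-01,  4.35609339e-05],
       [-9.99998239e-01, -5.09623592e-05, -1.87598410e-03]]), 'wrist_force': array([ 0.73419961, -1.10601711,  0.19260638]), 'moment': array([-0.0103365 , -0.01530752,  0.03020917]), 'finger_gap': 0.9990137196444949}
scene 47.27713122347847 279.8975020057592 209.18376299434087 [[-0.6628908  -0.7485405  -0.01621433]
 [-0.44414806  0.41057738 -0.79634083]
 [ 0.6027506  -0.52068545 -0.60463078]] [0.35116892 0.2933136  0.94512556]
setter [(0.85, [281.6, 248.4], 4132)]
grip_plate [(0.6
[... 411 characters left out ...]
.5], 3906)]
grip_plate [(0.82, [235.5, 211.4], 629)]
trip_top []
cork_block [(0.77, [303.5, 278.3], 1111)]
spare_handle [(0.67, [335.5, 310.4], 893), (0.62, [265.9, 238.4], 69)]
stone_slip []
pin []
wrist 70.8980065193358 279.52662806527553 208.08651483363133 [[ 9.99999952e-01  3.09072346e-04  1.49288686e-05]
 [ 2.93373043e-04 -9.62336517e-01  2.71860889e-01]
 [ 9.83912781e-05 -2.71860871e-01 -9.62336561e-01]] [-0.64999415 -0.02892086  0.39083096]
setter [(0.91, [116.9, 125.0], 23464)]
grip_plate [(0.8, [98.7, 120.0], 3352)]
trip_top [(0.82, [131.4, 257.4], 298)]
cork_block [(0.94, [212.5, 291.4], 1427)]
spare_handle [(0.77, [224.4, 375.7], 948)]
stone_slip [(0.77, [105.1, 0.5], 589)]
pin []
```

View pics/scene0.png

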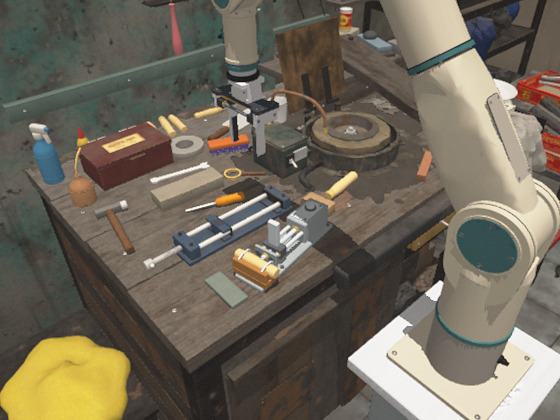

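View pics/side0.png

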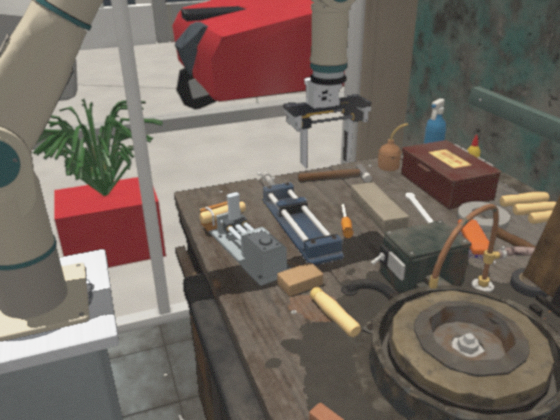

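View pics/wrist0.png

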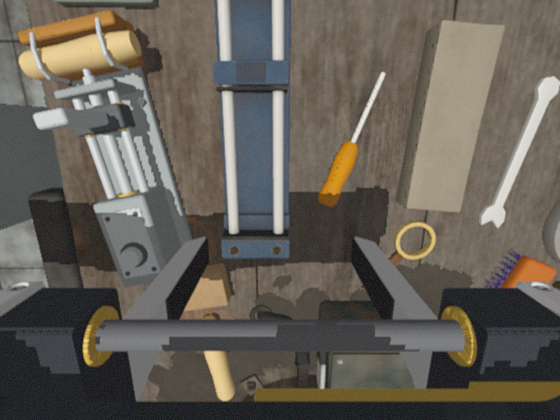

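```bash
python3 - <<'E'
import cv2
a=cv2.imread("pics/wrist0.png")[0:300,0:220]; cv2.imwrite("pics/w0c.png",cv2.resize(a,None,fx=2,fy=2,interpolation=cv2.INTER_CUBIC))
a=cv2.imread("pics/side0.png")[180:290,180:330]; cv2.imwrite("pics/s0c.png",cv2.resize(a,None,fx=5,fy=5,interpolation=cv2.INTER_CUBIC))
a=cv2.imread("pics/scene0.png")[180:300,220:380]; cv2.imwrite("pics/c0c.png",cv2.resize(a,None,fx=5,fy=5,interpolation=cv2.INTER_CUBIC))
E
```

```text
(no output)
```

View pics/w0c.png

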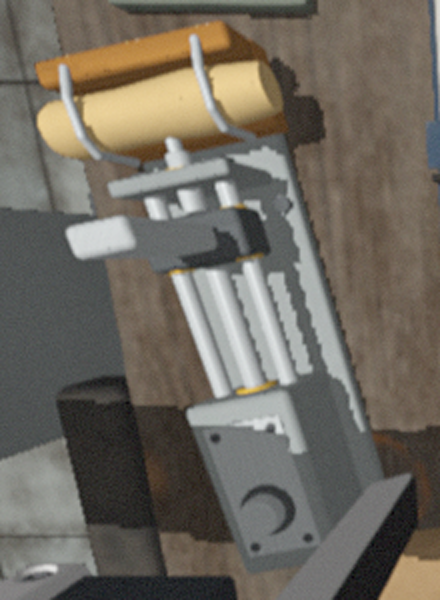

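View pics/s0c.png

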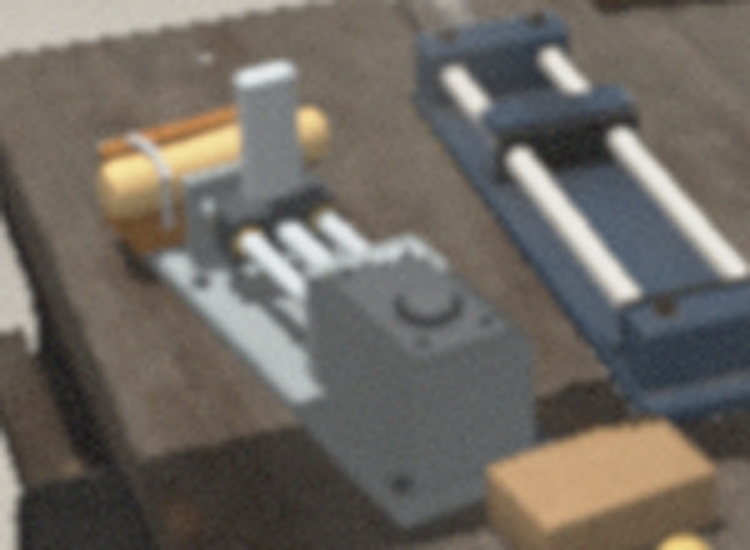

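View pics/c0c.png

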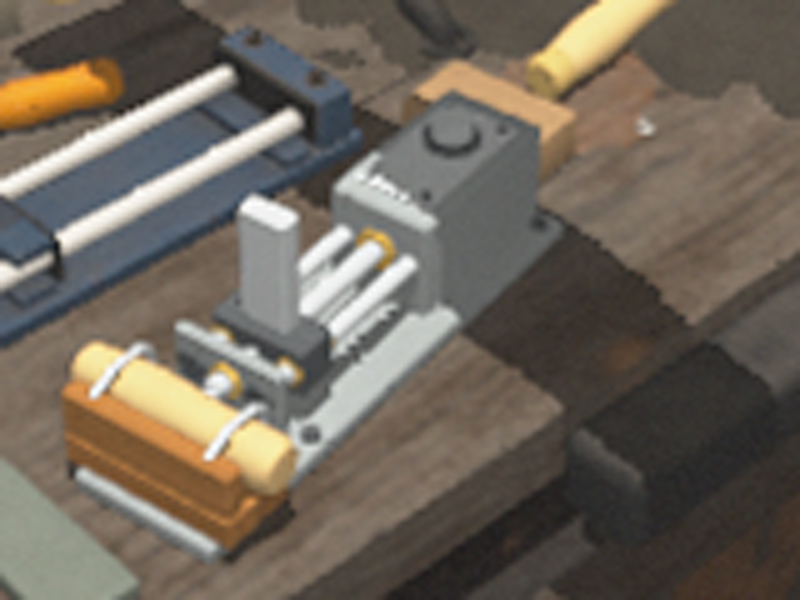

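```bash
cat > fit.py <<'E'
from rig import r
import cv2, numpy as np
from scipy.optimize import least_squares
def K(c):
    f=210/np.tan(np.radians(c["vertical_fov"])/2); return f
def proj(c,X):
    p=c["R"]@X+c["t"]; f=K(c); return np.array([c["cx"]+f*p[0]/p[2],c["cy"]+f*p[1]/p[2]])
def T(p,q):
    x,y,a=p[:3]; q=np.array(q,float); ca,sa=np.cos(a),np.sin(a)
    return np.array([x+ca*q[0]-sa*q[1],y+sa*q[0]+ca*q[1],q[2]])
E
python3 - <<'E'
from fit import *
C={n:r.camera(n) for n in ["scene","side","wrist"]}
for n in C: print(n,-C[n]["R"].T@C[n]["t"])
B={"wrist":(131.4,257.4),"scene":(310.4,206.2),"side":(266,240.4)}
P={"wrist":(50,119),"scene":(273.8,222.5),"side":(233.3,194.2)}
w={"wrist":1,"scene":1.,"side":1.}
def res(p):
    o=[]
    for n in C:
        o+=list(w[n]*(proj(C[n],T(p,(-.105,0,.088)))-B[n]))
        o+=list(w[n]*(proj(C[n],T(p,(p[3],0,.125)))-P[n]))
    return o
s=least_squares(res,[0.5,0.1,1.7,0.03]); print(s.x,np.degrees(s.x[2]),np.round(s.fun,1))
p=s.x
for n in C:
    im=C[n]["frame"][:,:,::-1].copy()
    im=cv2.resize(im,None,fx=4,fy=4,interpolation=cv2.INTER_CUBIC)
    def box(x0,x1,y,z0,z1,col):
        q=[proj(C[n],T(p,(a,b,c))) for a in (x0,x1) for b in (-y,y) for c in (z0,z1)]
        for i in range(8):
            for k in (1,2,4):
                if not i&k: cv2.line(im,*[tuple(int(v) for v in (q[m]*4+1.5)) for m in (i,i|k)],col,1)
    box(-.148,.148,.042,0,.012,(0,255,0)); box(p[3]-.007,p[3]+.007,.014,.059,.125,(0,0,255)); box(.072,.080,.03,.012,.062,(255,0,0)); box(-.146,-.04,.035,.012,.072,(255,255,0))
    c=proj(C[n],T(p,(0,0,.05)))*4
    h=220 if n!='wrist' else 300
    x0=max(0,int(c[0])-350); y0=max(0,int(c[1])-280)
    if n=='wrist': im=cv2.resize(im[0:1200,0:960],None,fx=.5,fy=.5); x0=y0=0
    cv2.imwrite(f"pics/ov_{n}.png",im[y0:y0+560,x0:x0+700])
E
```

```text
scene [-0.20661369  0.63454936  0.81072357]
side [ 0.17759574 -0.99414786  0.69099384]
wrist [0.64996539 0.07862096 0.3839577 ]
[0.46525482 0.04014185 1.76989337 0.04382007] 101.4074203813032 [-1.1 -4.3 -0.8 -2.4 -0.4 -5.6 -0.5 -1.1 -1.5  1.4 -0.5  0.2]
```

View pics/ov_scene.png

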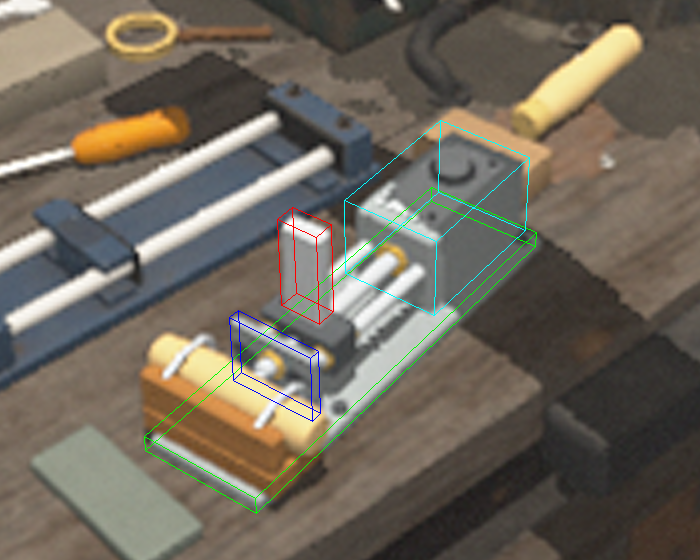

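View pics/ov_wrist.png

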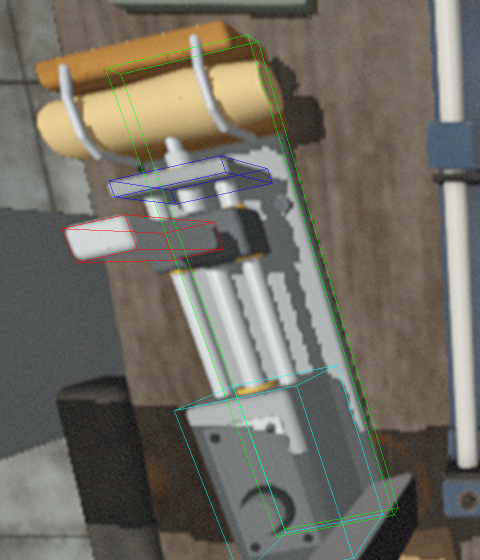

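View pics/ov_side.png

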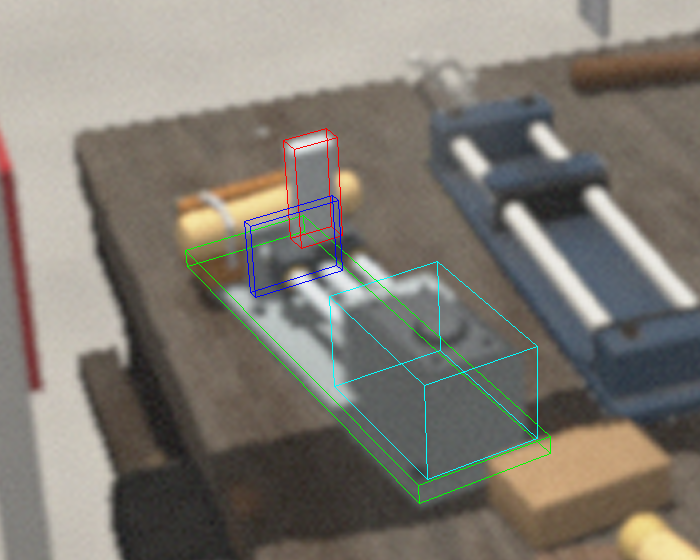

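```bash
python3 - <<'E'
from fit import *
C={n:r.camera(n) for n in ["scene","side","wrist"]}
B={"wrist":(131.4,257.4),"scene":(310.4,206.2),"side":(266,240.4)}
P={"wrist":(50,119),"scene":(273.8,222.5),"side":(233.3,194.2)}
for S in (["scene","side"],["scene"],["side"],["wrist"]):
  for zo in (0,1):
    if zo and len(S)<2: continue
    def res(p,S=S):
        o=[]
        for n in S:
            o+=list((proj(C[n],T(p,(-.105,0,.088+p[4]*zo)))-B[n]))
            o+=list((proj(C[n],T(p,(p[3],0,.125+p[4]*zo)))-P[n]))
        if not zo: o.append(p[4])
        return o
    s=least_squares(res,[0.5,0.1,1.7,0.03,0]); print(S,zo,s.x,np.degrees(s.x[2]),np.round(s.fun,1)); print(np.round(res(s.x,["wrist"]),1))
E
```

```text
['scene', 'side'] 0 [0.4631741  0.03519105 1.74728373 0.04852613 0.        ] 100.1119835719515 [ 1.6 -4.4 -0.2 -2.  -1.5 -4.  -1.3 -0.9  0. ]
[-4.8  5.9 -2.8  0.3  0. ]
['scene', 'side'] 1 [ 0.46553199  0.0370818   1.74703377  0.04693975 -0.00887498] 100.09766148444503 [ 0.4 -1.7 -0.9  0.5 -0.7 -1.2 -0.   2.2]
[0.9 0.8 7.9 0.1]
['scene'] 0 [0.45459259 0.05145823 1.72949416 0.03655208 0.        ] 99.0927162377198 [0. 0. 0. 0. 0.]
[-16.5  -7.5 -10.9  -5.4   0. ]
['side'] 0 [0.46435802 0.01930809 1.71356072 0.05850823 0.        ] 98.17979739874256 [ 0.  0. -0.  0.  0.]
[-4.8 19.3  0.3  7.4  0. ]
['wrist'] 0 [0.46593407 0.04155983 1.78156197 0.04260241 0.        ] 102.07598180768449 [-0.  0.  0. -0.  0.]
[-0.  0.  0. -0.  0.]
```

>>> {"op": "play_rows", "data": {"rows": [[[0,-0.015,0.01,-0.04,-0.1,0,0],[0,-0.015,0.01,-0.04,-0.1,0,0],[0,0,0,0,-0.177,0,0],[0,0,0,0,-0.177,0,0],[0,0,0,0,-0.177,0,0],[0,0,0,0,-0.177,0,0],[0,0,0,0,-0.177,0,0],[0,0,0,0,-0.177,0,0]]]}}

```text
time_s: 2.5
tcp_pos: [0.5666, 0.0163, 0.2018]
orientation: [[0.001, -0.964, 0.264], [-0.001, 0.264, 0.965], [-1.0, -0.002, -0.001]]
wrist_force: [0.5, -0.2, -0.4]
finger_gap: 1.001
```

>>> {"op": "play_rows", "data": {"rows": [[[0,0,0,0,-0.177,0,0],[0,0,0,0,-0.177,0,0],[0,0,0,0,-0.15,0,0],[0,0,0,0,0,0,0]]]}}

```text
time_s: 3.0
tcp_pos: [0.5668, 0.0156, 0.2021]
orientation: [[0.002, -0.968, -0.249], [-0.002, -0.249, 0.968], [-1.0, -0.002, -0.002]]
wrist_force: [0.2, 0.5, 0.0]
finger_gap: 0.998
```

```bash
python3 - <<'E'
from rig import r
import cv2
c=r.camera("wrist"); cv2.imwrite("pics/wrist1.png",c["frame"][:,:,::-1]); print(-c["R"].T@c["t"])
for t in ["setter","grip_plate","trip_top","pin"]:
    print(t,[(round(d["score"],2),d["xy"],int(d["pixels"].sum())) for d in r.regions_of("wrist",t)][:3])
cv2.imwrite("pics/w1.png",cv2.resize(c["frame"][:,:,::-1],(800,600),interpolation=cv2.INTER_CUBIC))
E
```

```text
[ 0.48947703 -0.00458494  0.41545621]
setter [(0.94, [327.6, 112.5], 18018)]
grip_plate [(0.94, [357.6, 110.0], 2450)]
trip_top [(0.67, [228.2, 105.1], 367)]
pin []
```

View pics/w1.png

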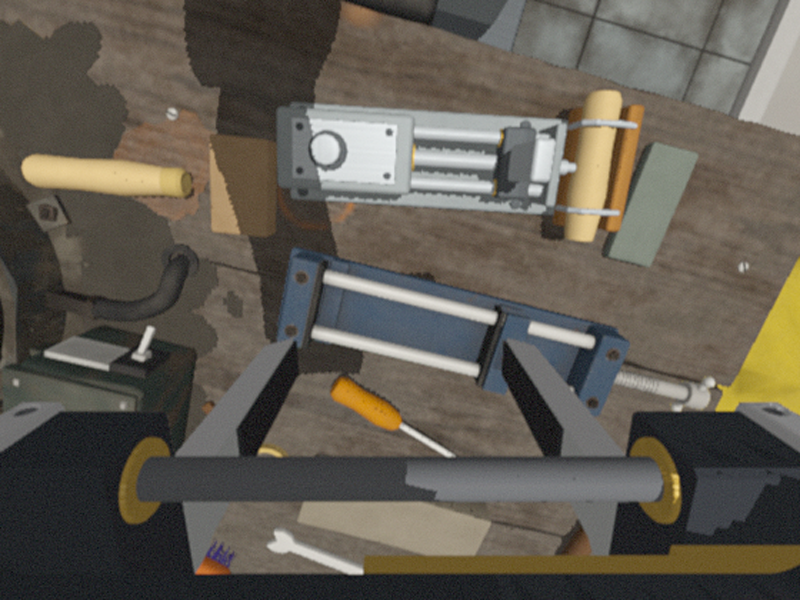

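```bash
python3 - <<'E'
import cv2
a=cv2.imread("pics/wrist1.png")[60:180,180:460]; cv2.imwrite("pics/w1c.png",cv2.resize(a,None,fx=2.85,fy=2.85,interpolation=cv2.INTER_CUBIC))
E
```

```text
(no output)
```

View pics/w1c.png

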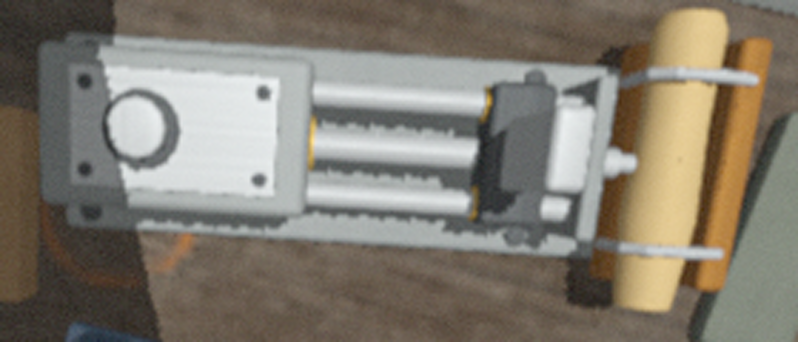

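```bash
cat > fit2.py <<'E'
from fit import *
c=r.camera("wrist")
cr=lambda x,y:(180+x/2.85,60+y/2.85)
obs=[((-.105,0,.088),cr(137,126)),((-.148,.042,.012),cr(68,35)),((-.148,-.042,.012),cr(68,222)),(('p',0,.125),cr(572,148))]
def res(p,full=False):
    o=[]
    for q,uv in obs:
        q=(p[3],)+q[1:] if q[0]=='p' else q
        o+=list(proj(c,T(p,q))-uv)
    return o
s=least_squares(res,[0.46,0.04,1.75,0.04]); p=s.x
E
python3 - <<'E'
from fit2 import *
print(p,np.degrees(p[2]),np.round(s.fun,1))
im=cv2.resize(c["frame"][:,:,::-1],None,fx=4,fy=4,interpolation=cv2.INTER_CUBIC)
def box(x0,x1,y,z0,z1,col):
    q=[proj(c,T(p,(a,b,e))) for a in (x0,x1) for b in (-y,y) for e in (z0,z1)]
    for i in range(8):
        for k in (1,2,4):
            if not i&k: cv2.line(im,*[tuple(int(v) for v in (q[m]*4+1.5)) for m in (i,i|k)],col,1)
box(-.148,.148,.042,0,.012,(0,255,0)); box(p[3]-.007,p[3]+.007,.014,.059,.125,(0,0,255)); box(.072,.080,.035,.012,.062,(255,0,0)); box(-.146,-.04,.035,.012,.072,(255,255,0))
for z in (.078,.088):
  q=np.array([proj(c,T(p,(-.105+.011*np.cos(a),.011*np.sin(a),z)))*4+1.5 for a in np.linspace(0,6.28,40)]); cv2.polylines(im,[q.astype(int)],True,(255,0,255),1)
cv2.imwrite("pics/ov2.png",cv2.resize(im[200:760,700:1860],(800,386),interpolation=cv2.INTER_AREA))
E
```

```text
[0.46393487 0.0401858  1.76283762 0.04479842] 101.00315538291194 [-0.7  0.2  0.1 -1.5  0.7  1.3 -0.   0.1]
```

View pics/ov2.png

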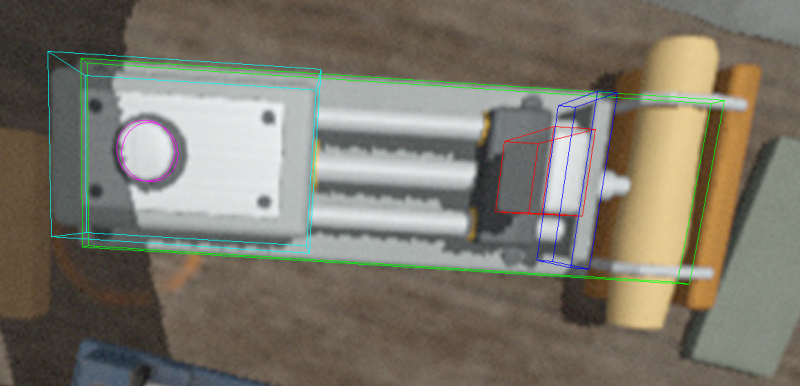

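>>> {"op": "play_rows", "data": {"rows": [[[0,0,0.0227,0.0236,0,0,0],[0,0,0.0227,0.0236,0,0,0],[0,0,0.0227,0.0236,0,0,0],[0,0,0.0227,0.0236,0,0,0],[0,0,0,0,0.059,0,0],[0,0,0,0,0,0,0]]]}}

```text
time_s: 4.05
tcp_pos: [0.4525, 0.0874, 0.202]
orientation: [[0.004, -0.982, -0.187], [-0.002, -0.187, 0.982], [-1.0, -0.004, -0.003]]
wrist_force: [0.0, -1.6, 1.2]
finger_gap: 0.996
```

```bash
python3 - <<'E'
from rig import r
from fit import *
import cv2
s=r.read_state(); print(s["tcp_pos"],s["orientation"],s["joint_pos"])
p=np.array([.464,.0402,np.radians(101),.045])
for n in ("wrist","scene","side"):
    c=r.camera(n); im=c["frame"][:,:,::-1].copy()
    g=proj(c,s["tcp_pos"]); print(n,g)
    cv2.circle(im,tuple(int(v) for v in g),3,(0,0,255),-1)
    for t in ["grip_plate","trip_top"]:
        print(t,[(round(d["score"],2),d["xy"],int(d["pixels"].sum())) for d in r.regions_of(n,t)][:3])
    if n=="wrist": cv2.imwrite("pics/w2.png",cv2.resize(im,(800,600)))
    else:
        u=int(g[0]);v=int(g[1]); cv2.imwrite(f"pics/{n}2.png",cv2.resize(im[max(0,v-60):v+90,u-100:u+100],None,fx=4,fy=4,interpolation=cv2.INTER_CUBIC))
E
```

```text
[0.45247527 0.08741432 0.20204908] [[ 0.004196   -0.98236495 -0.18692645]
 [-0.00201262 -0.18693602  0.98237003]
 [-0.99998917 -0.00374581 -0.00276151]] [  5.84654763  19.72495135 -27.08242554 113.19600371  11.905652
  49.52629062  73.15387593]
wrist [280.3259474  231.99491588]
grip_plate [(0.64, [271.9, 186.5], 1745)]
trip_top [(0.76, [148.1, 200.3], 340)]
scene [271.9105373  194.26156445]
grip_plate [(0.69, [308.4, 219.2], 1152), (0.62, [277.1, 237.4], 577)]
trip_top [(0.6, [275.1, 238.3], 584), (0.4, [303.3, 204.7], 47)]
side [228.75481053 162.32000462]
grip_plate [(0.81, [234.4, 213.8], 582), (0.31, [301.6, 280.1], 1134)]
trip_top [(0.63, [336.6, 312.4], 901), (0.62, [265.4, 236.7], 78)]
```

View pics/w2.png

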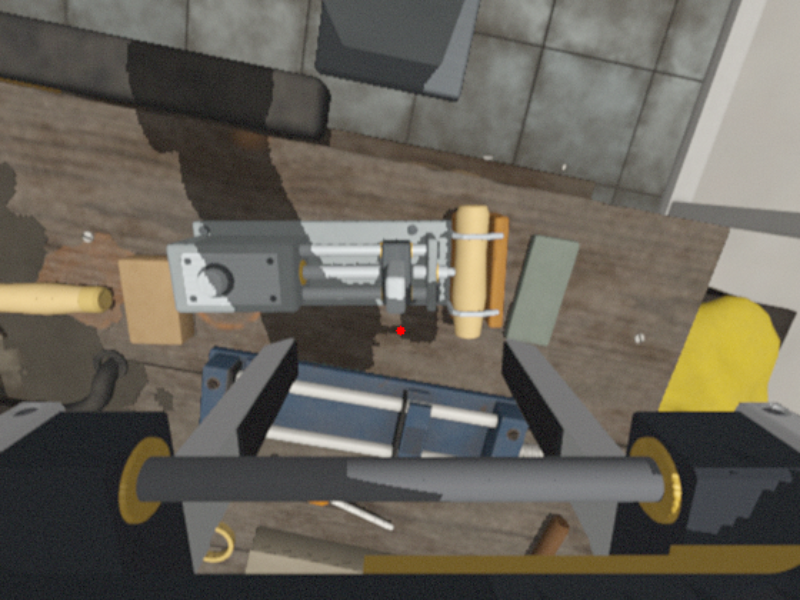

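View pics/scene2.png

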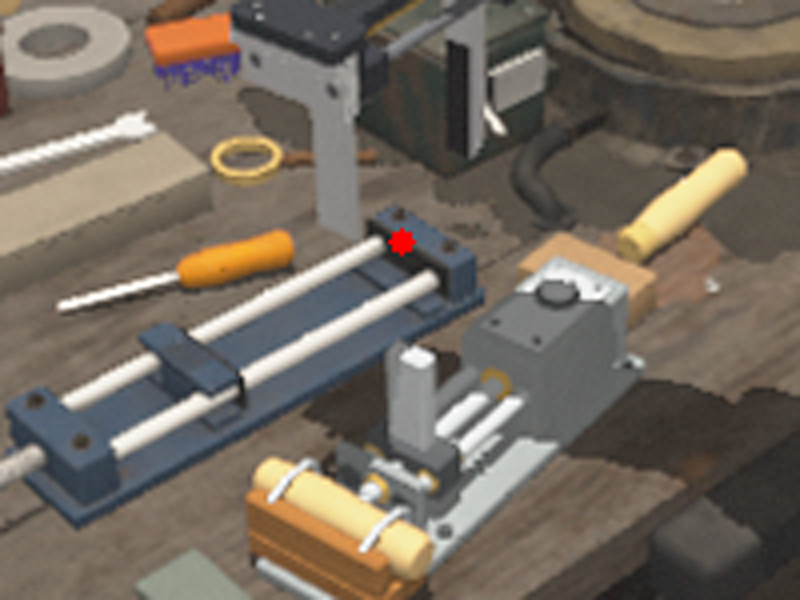

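View pics/side2.png

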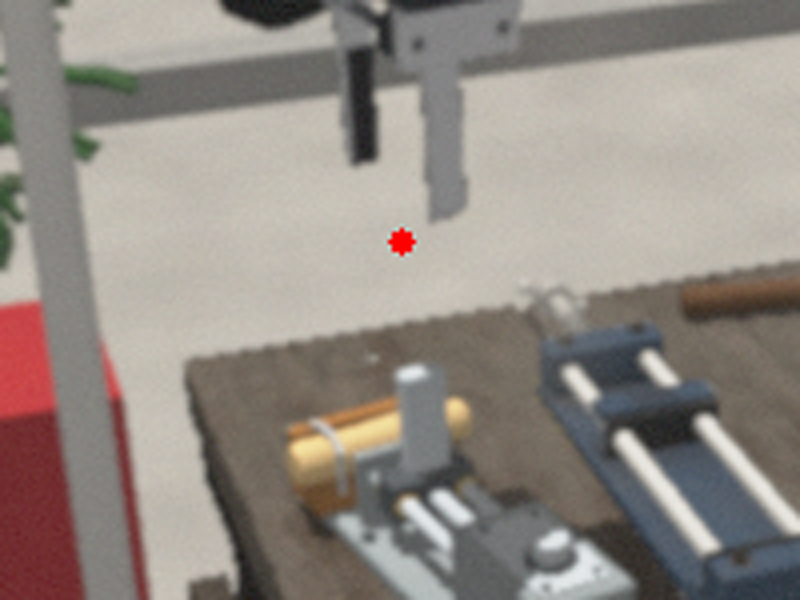

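>>> {"op": "play_rows", "data": {"rows": [[[190,0,0,0,0,0,0],[190,0,0,0,0,0,0],[190,0,0,0,0,0,0],[190,0,0,0,0,0,0],[190,0,0,0,0,0,0],[190,0,0,0,0,0,0]]], "squeeze": 10}}

```text
time_s: 5.25
tcp_pos: [0.4526, 0.087, 0.2016]
orientation: [[0.003, -0.983, -0.186], [-0.002, -0.186, 0.983], [-1.0, -0.003, -0.002]]
wrist_force: [-0.6, 1.1, -0.0]
finger_gap: 0.397
```

```bash
cat > look.py <<'E'
from fit import *
import sys
tag=sys.argv[1]
s=r.read_state(); print(s["time_s"],s["tcp_pos"],s["finger_gap"],s["wrist_force"]); print(np.round(s["orientation"],4).tolist())
for n in sys.argv[2:]:
    c=r.camera(n); im=c["frame"][:,:,::-1].copy()
    g=proj(c,s["tcp_pos"]); g2=proj(c,s["tcp_pos"]-.019*s["orientation"][:,0])
    if n=="wrist":
        k=800/560; im=cv2.resize(im,(800,600),interpolation=cv2.INTER_CUBIC); o=np.zeros(2)
    else:
        k=4; u=int(min(max(g[0],100),460));v=int(min(max(g[1],75),345)); o=np.array([u-100,v-75]); im=cv2.resize(im[v-75:v+75,u-100:u+100],None,fx=4,fy=4,interpolation=cv2.INTER_CUBIC)
    for q,col in ((g,(0,0,255)),(g2,(0,255,0))):
        cv2.circle(im,tuple(int(v) for v in (q-o)*k),3,col,-1)
    cv2.imwrite(f"pics/{n}{tag}.png",im)
E
python3 look.py 3 scene side wrist
```

```text
5.25 [0.45264937 0.08696285 0.2015731 ] 0.3974021848658217 [-0.58625471  1.13982444 -0.03359725]
[[0.0031, -0.9826, -0.186], [-0.0016, -0.186, 0.9826], [-1.0, -0.0028, -0.0022]]
```

View pics/scene3.png

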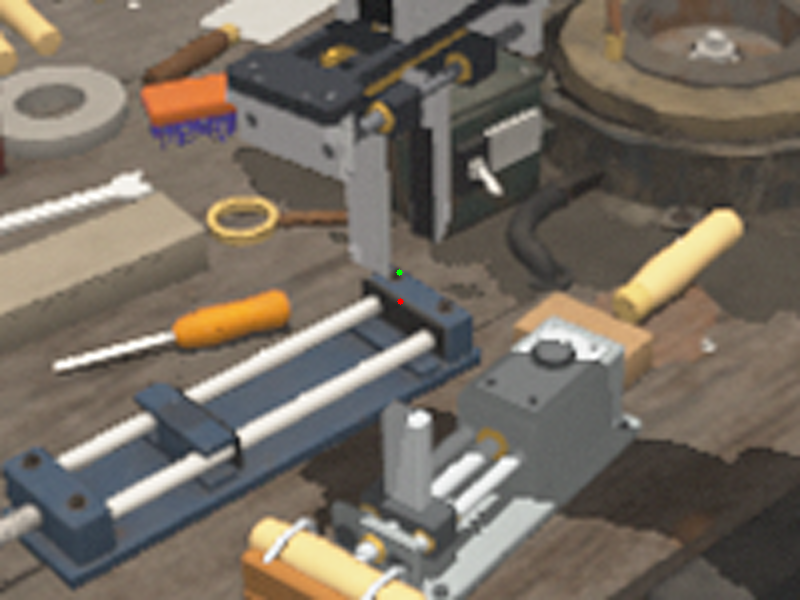

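View pics/side3.png

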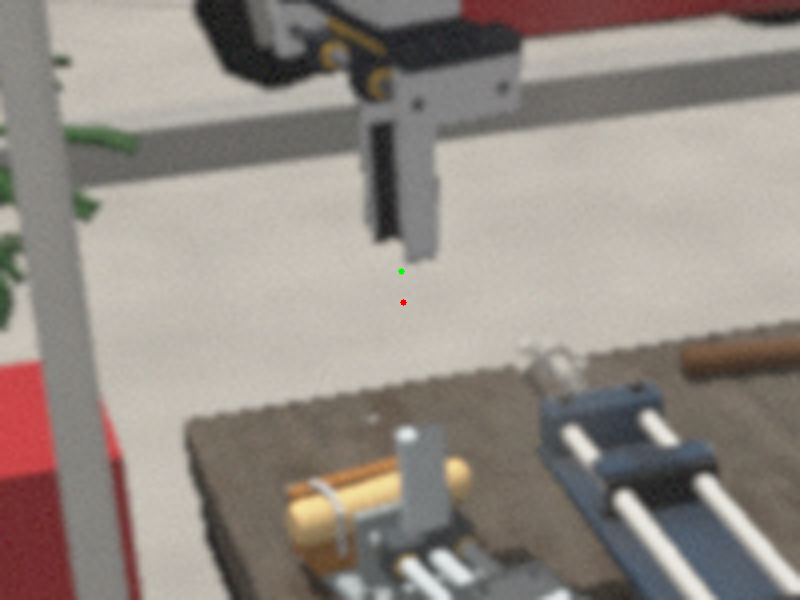

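View pics/wrist3.png

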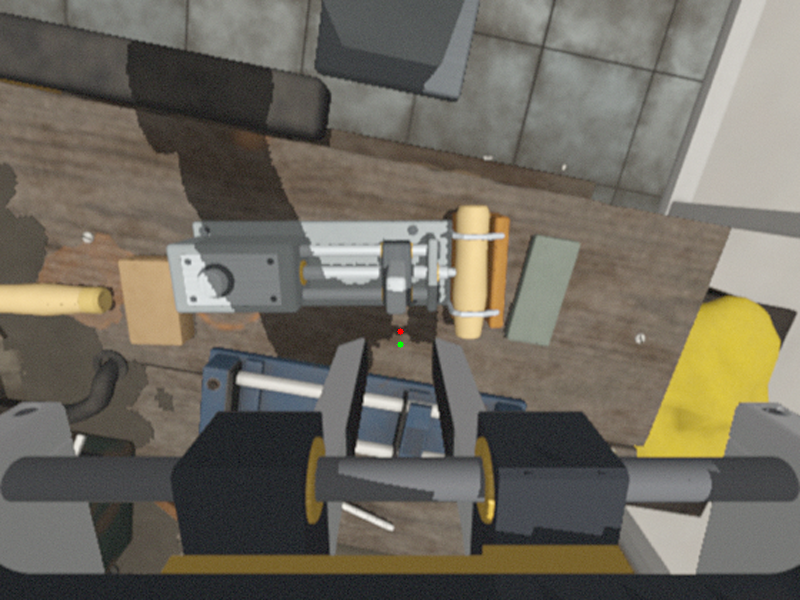

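```bash
cat > tri.py <<'E'
from fit import *
def tri(obs):
    f=lambda X: np.concatenate([proj(c,X)-uv for c,uv in obs])
    s=least_squares(f,[.46,.05,.1]); return np.round(s.x,4),np.round(s.fun,1)
E
python3 - <<'E'
from tri import *
C={n:r.camera(n) for n in ["scene","side","wrist"]}
R0=np.array([[ 9.99999952e-01,3.09072346e-04,1.49288686e-05],[ 2.93373043e-04,-9.62336517e-01,2.71860889e-01],[ 9.83912781e-05,-2.71860871e-01,-9.62336561e-01]])
w0=dict(C["wrist"],R=R0,t=np.array([-0.64999415,-0.02892086,0.39083096]))
s=r.read_state()
print("wrist f",K(w0),[K(C[n]) for n in C])
# camera in tool frame from w0: tool0
o0=np.array([[-1.87598187e-03,-4.36566152e-05,9.99998239e-01],[-5.10441686e-05,9.99999998e-01,4.35609339e-05],[-9.99998239e-01,-5.09623592e-05,-1.87598410e-03]]);t0=np.array([.649258,0,.169588])
print("cam in tool", o0.T@(-R0.T@w0["t"]-t0), "now", s["orientation"].T@(-C["wrist"]["R"].T@C["wrist"]["t"]-s["tcp_pos"]))
# w1 pose
o1=np.array([[0.002,-0.968,-0.249],[-0.002,-0.249,0.968],[-1.0,-0.002,-0.002]])
Rrel=R0@o0
R1=Rrel@o1.T; c1=np.array([0.48947703,-0.00458494,0.41545621]); w1=dict(C["wrist"],R=R1,t=-R1@c1)
P=[(C["scene"],(273.8,222.5)),(C["side"],(233.3,194.2)),(w0,(50,119)),(w1,(380.7,111.9))]
B=[(C["scene"],(310.4,206.2)),(C["side"],(266,240.4)),(w0,(131.4,257.4)),(w1,(228.1,104.2))]
for nm,O in (("plate",P),("button",B)):
    for sub in ([0,1],[2,3],[0,1,2,3],[0,1,3],[1,3],[0,3]): print(nm,sub,*tri([O[i] for i in sub]))
# tips now: 
def crop(n,x,y):
    g=proj(C[n],s["tcp_pos"]); return (int(g[0])-100+x/4,int(g[1])-75+y/4)
print("tipmid",*tri([(C["scene"],crop("scene",402,250)),(C["side"],crop("side",403,250))]))
E
```

```text
wrist f 294.964116790161 [np.float64(479.79046497113796), np.float64(533.3711653198494), np.float64(294.964116790161)]
cam in tool [-0.21440004  0.07860998  0.00030737] now [-0.21347991  0.07953127 -0.00075229]
plate [0, 1] [0.456  0.0831 0.1204] [-0.6 -0.7 -0.6  0.7]
plate [2, 3] [0.4553 0.084  0.123 ] [-0.5 -0.9 -1.2  0.1]
plate [0, 1, 2, 3] [0.4549 0.0841 0.1221] [-0.6 -0.9 -1.2 -0.1 -0.1 -1.  -1.3 -0.2]
plate [0, 1, 3] [0.4549 0.0853 0.1212] [-0.9 -0.4 -1.3  0.1 -0.4  0.1]
plate [1, 3] [0.4552 0.0852 0.1219] [-1.2 -0.2 -0.3  0.4]
plate [0, 3] [0.4544 0.0855 0.1209] [-0.9 -0.1 -0.2 -0.3]
button [0, 1] [ 0.4851 -0.0653  0.0747] [-0.3 -0.3 -0.2  0.3]
button [2, 3] [ 0.4837 -0.0638  0.0808] [-0.3 -0.6 -0.6  0.2]
button [0, 1, 2, 3] [ 0.4831 -0.0648  0.0774] [ 0.2 -0.7 -1.2 -0.7  0.7 -1.  -0.9 -0.4]
button [0, 1, 3] [ 0.4837 -0.0644  0.0749] [-0.1 -0.  -1.   0.1 -0.3  0.4]
button [1, 3] [ 0.4837 -0.0644  0.0749] [-1.   0.1 -0.3  0.4]
button [0, 3] [ 0.4832 -0.0642  0.0753] [-0.1  0.  -0.  -0. ]
tipmid [0.4532 0.0842 0.2341] [-0.1 -0.1 -0.1  0.1]
```

>>> {"op": "play_rows", "data": {"rows": [[[190,0,-0.002,-0.003,0,0,0],[190,0.03,0,0,0,0,0],[190,0.03,0,0,0,0,0],[190,0.015,0,0,0,0,0],[190,0,0,0,0,0,0]]]}}

```text
time_s: 6.18
tcp_pos: [0.4576, 0.0835, 0.1251]
orientation: [[0.006, -0.983, -0.185], [-0.002, -0.185, 0.983], [-1.0, -0.005, -0.003]]
wrist_force: [-0.6, 0.6, -0.1]
finger_gap: 0.257
```

```bash
python3 look.py 4 scene side wrist
```

```text
6.175 [0.45756004 0.08347573 0.12510666] 0.25689474991320826 [-0.63259562  0.57245246 -0.05992439]
[[0.0058, -0.9827, -0.1849], [-0.0015, -0.1849, 0.9827], [-1.0, -0.0055, -0.0026]]
```

View pics/scene4.png

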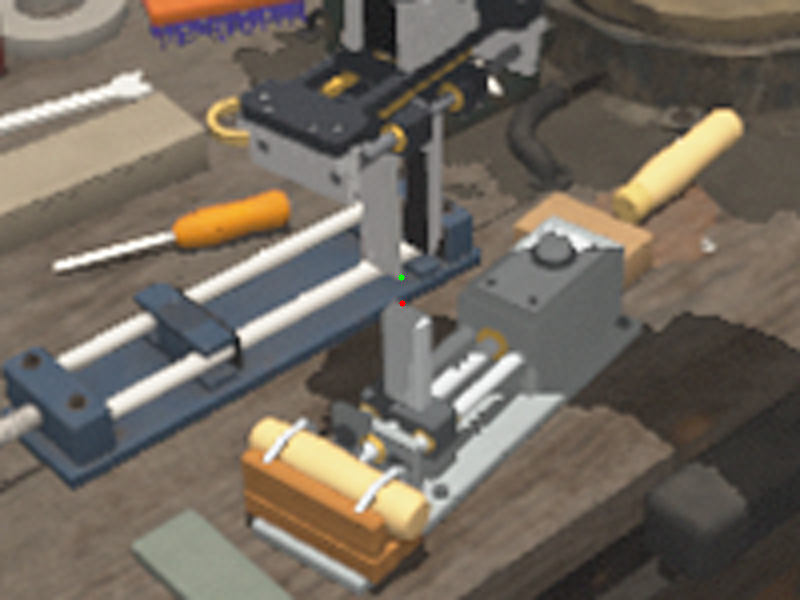

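View pics/side4.png

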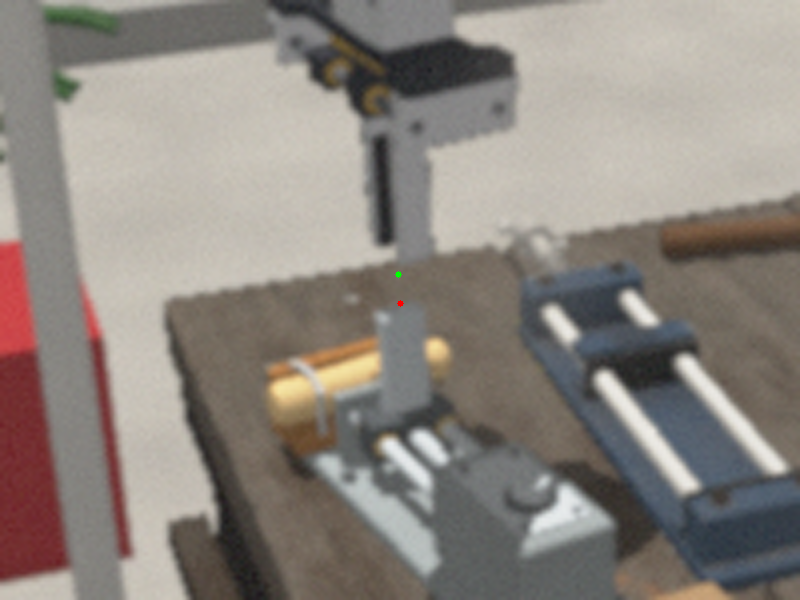

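View pics/wrist4.png

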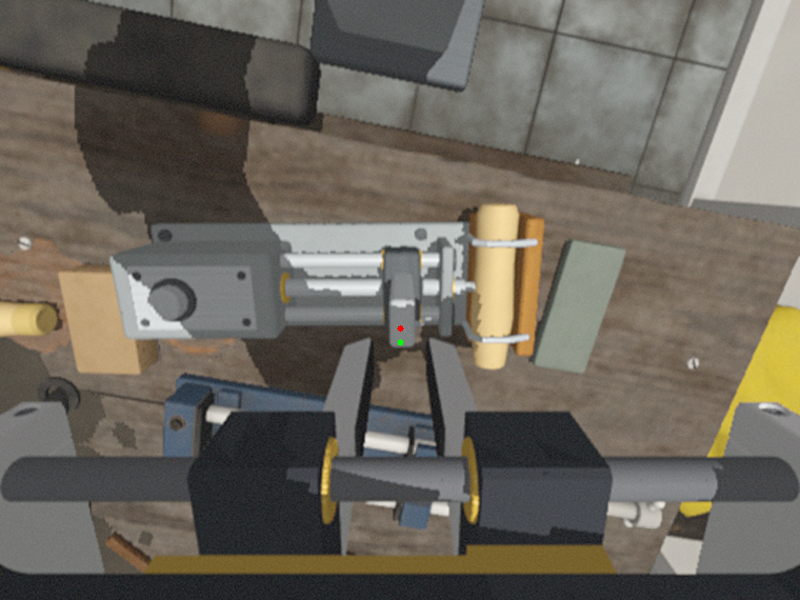

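>>> {"op": "play_rows", "data": {"rows": [[[165,0,0.002,0.001,0,0,0],[165,0,0,0,0,0,0],[165,0.012,0,0,0,0,0],[165,0.012,0,0,0,0,0],[165,0,0,0,0,0,0]]]}}

```text
time_s: 6.95
tcp_pos: [0.4579, 0.0845, 0.1023]
orientation: [[0.012, -0.983, -0.184], [-0.001, -0.184, 0.983], [-1.0, -0.012, -0.003]]
wrist_force: [-0.5, 0.6, 0.4]
finger_gap: 0.355
```

```bash
python3 look.py 5 scene side wrist
```

```text
6.95 [0.45787247 0.08454472 0.10229014] 0.35480827289873307 [-0.50258654  0.59612148  0.3991881 ]
[[0.0121, -0.9828, -0.1843], [-0.0006, -0.1844, 0.9829], [-0.9999, -0.0118, -0.0028]]
```

View pics/scene5.png

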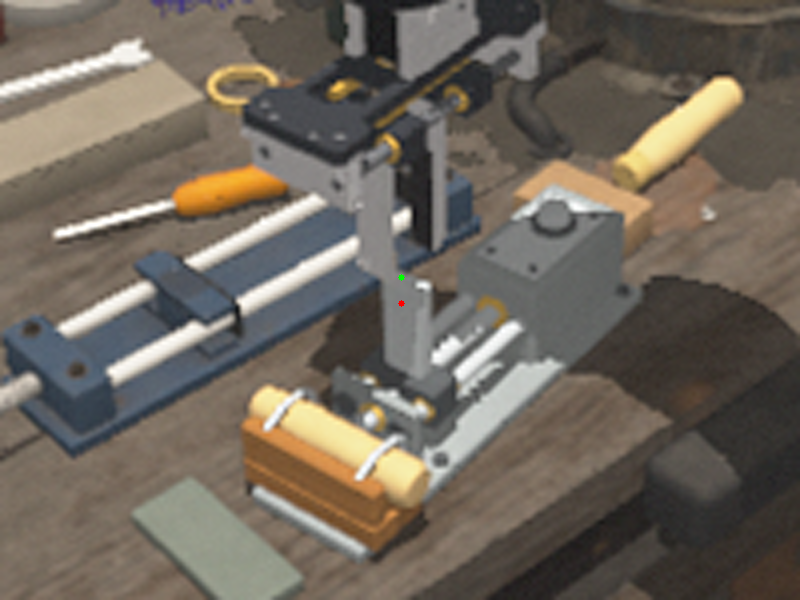

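View pics/side5.png

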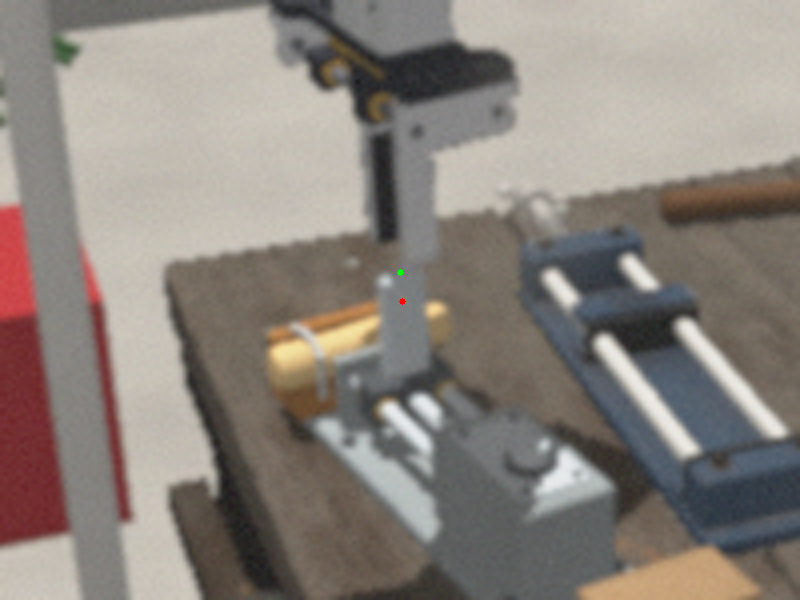

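View pics/wrist5.png

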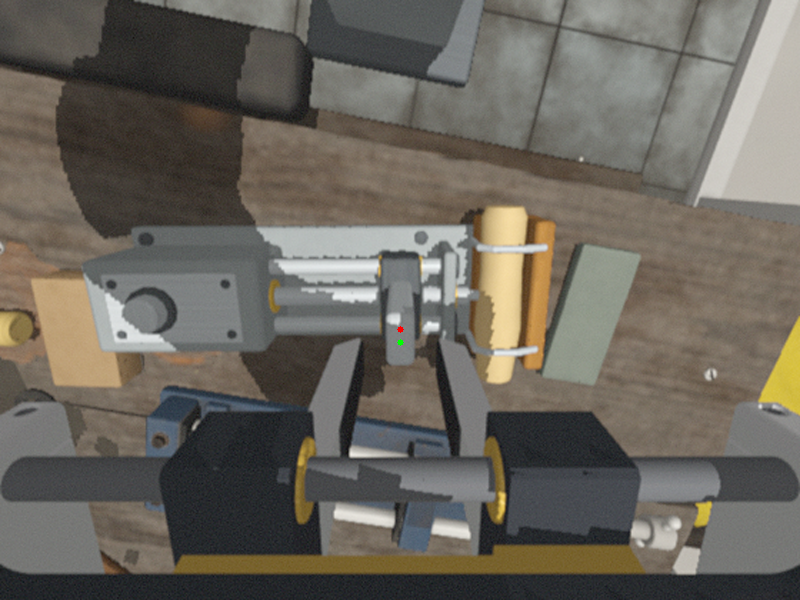

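>>> {"op": "play_rows", "data": {"rows": [[[225,0,0,0,0,0,0],[225,0,0,0,0,0,0],[225,0,0,0,0,0,0],[225,0,0,0,0,0,0],[225,0,0,0,0,0,0]]], "squeeze": 4}}

```text
time_s: 7.72
tcp_pos: [0.4594, 0.085, 0.104]
orientation: [[0.016, -0.983, -0.184], [0.0, -0.184, 0.983], [-1.0, -0.015, -0.003]]
wrist_force: [-0.3, 0.6, 0.0]
finger_gap: 0.119
```

>>> {"op": "play_rows", "data": {"rows": [[[165,0,0.004,0,0,0,0.016],[165,0,0,0,0,0,0],[165,0,0,0,0,0,0],[165,0.012,0,0,0,0,0],[165,0.01,0,0,0,0,0],[165,0,0,0,0,0,0]]]}}

```text
time_s: 8.48
tcp_pos: [0.4548, 0.084, 0.08]
orientation: [[-0.002, -0.983, -0.184], [-0.003, -0.184, 0.983], [-1.0, 0.003, -0.003]]
wrist_force: [0.4, -0.5, -0.4]
finger_gap: 0.351
```

```bash
python3 look.py 6 scene side wrist
```

```text
8.475 [0.45484319 0.08399746 0.0800253 ] 0.35119924901840144 [ 0.36357074 -0.4645421  -0.42873534]
[[-0.002, -0.9829, -0.184], [-0.0031, -0.184, 0.9829], [-1.0, 0.0025, -0.0026]]
```

View pics/scene6.png

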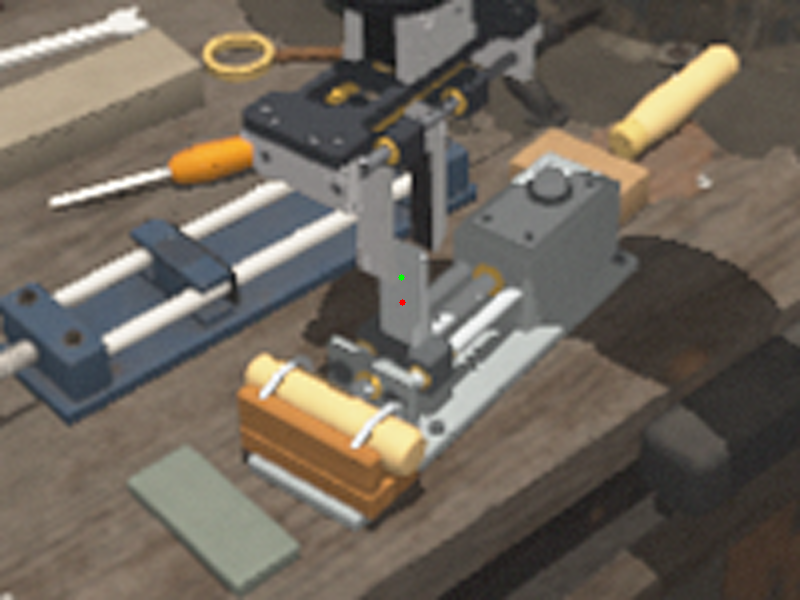

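View pics/side6.png

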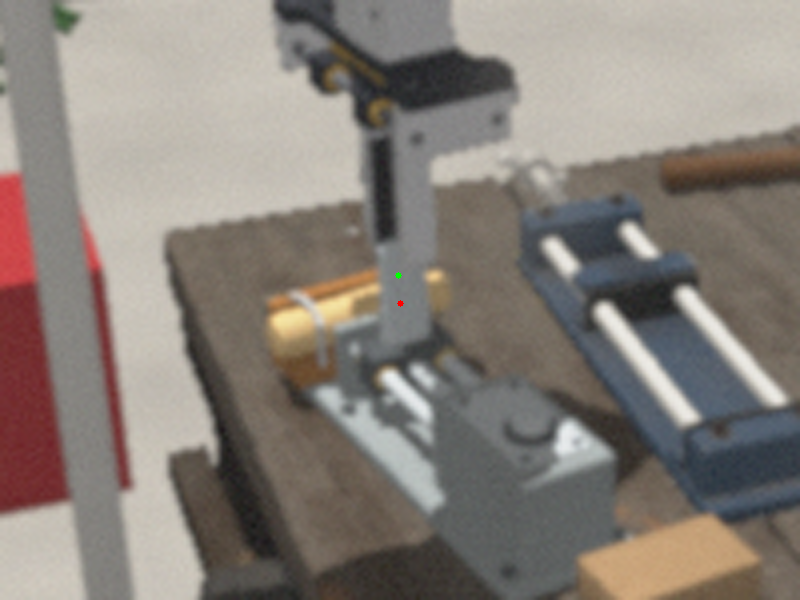

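View pics/wrist6.png

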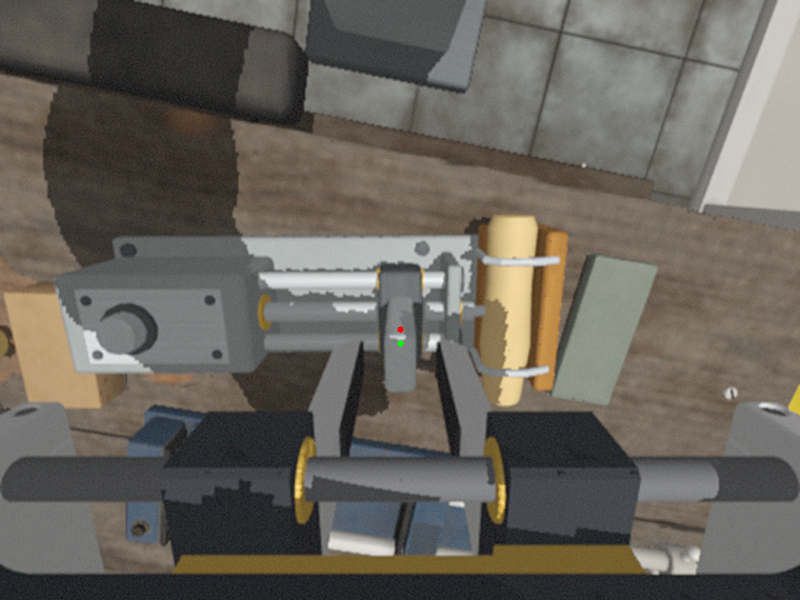

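>>> {"op": "play_rows", "data": {"rows": [[[165,0.012,0,0,0,0,0],[165,0.01,0,0,0,0,0],[165,0,0,0,0,0,0]]]}}

```text
time_s: 9.0
tcp_pos: [0.4559, 0.0842, 0.0577]
orientation: [[0.001, -0.983, -0.184], [-0.002, -0.184, 0.983], [-1.0, -0.0, -0.003]]
wrist_force: [-0.9, 0.8, 0.3]
finger_gap: 0.352
```

```bash
python3 look.py 7 scene side
```

```text
9.0 [0.45594373 0.08419193 0.05766643] 0.35208311804229314 [-0.88254661  0.76551358  0.29848243]
[[0.0005, -0.983, -0.1837], [-0.0025, -0.1837, 0.983], [-1.0, -0.0001, -0.0025]]
```

View pics/scene7.png

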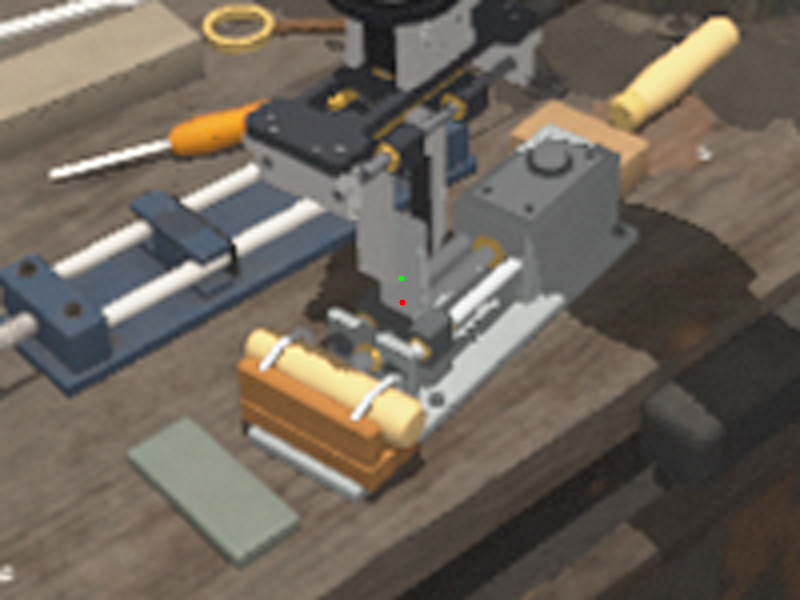

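View pics/side7.png

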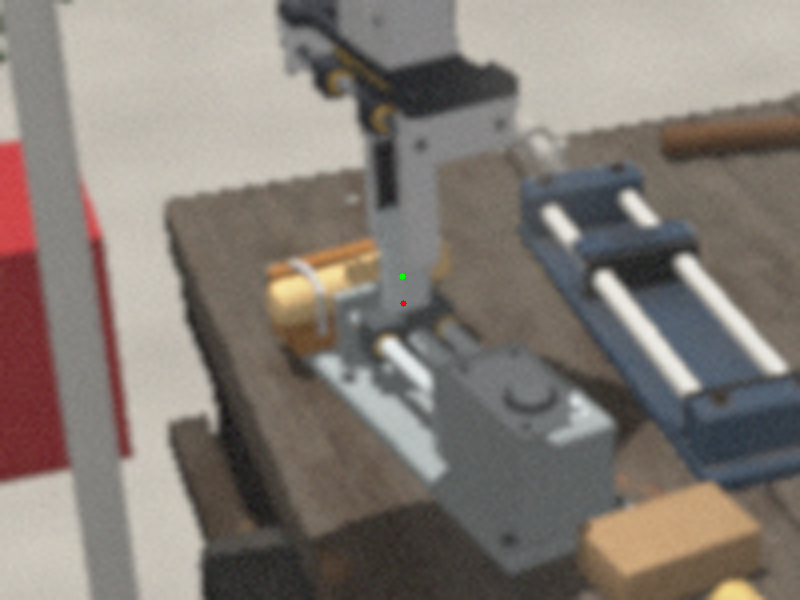

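>>> {"op": "play_rows", "data": {"rows": [[[230,0,0,0,0,0,0],[230,0,0,0,0,0,0],[230,0,0,0,0,0,0],[230,0,0,0,0,0,0],[230,0,0,0,0,0,0]]], "squeeze": 25}}

```text
time_s: 9.72
tcp_pos: [0.4569, 0.0847, 0.0587]
orientation: [[0.003, -0.983, -0.185], [-0.002, -0.185, 0.983], [-1.0, -0.003, -0.002]]
wrist_force: [1.2, -0.5, -1.4]
finger_gap: 0.142
```

>>> {"op": "play_rows", "data": {"rows": [[[230,0,0,-0.004,0,0,0],[230,0,0,-0.004,0,0,0],[230,0,0,-0.004,0,0,0]]]}}

```text
time_s: 10.1
tcp_pos: [0.4577, 0.0805, 0.0587]
orientation: [[0.002, -0.982, -0.19], [0.007, -0.19, 0.982], [-1.0, -0.004, 0.007]]
wrist_force: [-1.9, 7.3, -2.0]
finger_gap: 0.148
```

```bash
cat > st.py <<'E'
from rig import r
import numpy as np
s=r.read_state(); h=np.radians(100.8); u=np.array([np.cos(h),np.sin(h),0]); v=np.array([-np.sin(h),np.cos(h),0])
d=s["tcp_pos"]-np.array([.4569,.0847,.0587])
print("t %.2f draw %.1f mm lat %.1f z %.1f  F_x %.1f F_y %.1f F_z %.1f gap %.3f"%(s["time_s"],-d@u*1e3,d@v*1e3,d[2]*1e3,s["wrist_force"]@u,s["wrist_force"]@v,s["wrist_force"][2],s["finger_gap"]),np.round(s["orientation"][:,0],3),np.round(s["moment"],2))
E
python3 st.py
```

```text
t 10.10 draw 4.3 mm lat -0.0 z 0.0  F_x 7.5 F_y 0.5 F_z -2.0 gap 0.148 [ 0.002  0.007 -1.   ] [ 1.07  0.29 -0.06]
```

>>> {"op": "play_rows", "data": {"rows": [[[230,0,0,-0.005,0,0,0],[230,0,0,-0.005,0,0,0],[230,0,0,-0.005,0,0,0]]]}}

```text
time_s: 10.48
tcp_pos: [0.4591, 0.074, 0.0587]
orientation: [[0.001, -0.981, -0.196], [0.017, -0.196, 0.98], [-1.0, -0.005, 0.017]]
wrist_force: [-2.8, 8.4, -1.3]
finger_gap: 0.147
```

```bash
python3 st.py
```

```text
t 10.47 draw 10.9 mm lat -0.2 z -0.0  F_x 8.8 F_y 1.1 F_z -1.3 gap 0.147 [ 0.001  0.017 -1.   ] [ 1.12  0.35 -0.06]
```

>>> {"op": "play_rows", "data": {"rows": [[[230,0,0,-0.006,0.005,0.01,0],[230,0,0,-0.006,0.005,0.01,0],[230,0,0,-0.006,0.005,0.008,0]]]}}

```text
time_s: 10.85
tcp_pos: [0.4608, 0.0658, 0.0587]
orientation: [[0.006, -0.982, -0.187], [0.001, -0.187, 0.982], [-1.0, -0.006, -0.001]]
wrist_force: [-2.3, 9.1, -1.9]
finger_gap: 0.149
```

```bash
python3 st.py
```

```text
t 10.85 draw 19.3 mm lat -0.3 z -0.0  F_x 9.3 F_y 0.6 F_z -1.9 gap 0.149 [ 0.006  0.001 -1.   ] [2.23 0.8  0.13]
```

>>> {"op": "play_rows", "data": {"rows": [[[230,0,0,-0.005,0.002,0.003,0]]]}}

```text
time_s: 10.98
tcp_pos: [0.461, 0.0647, 0.0587]
orientation: [[0.006, -0.982, -0.188], [0.002, -0.188, 0.982], [-1.0, -0.006, 0.001]]
wrist_force: [-2.4, 9.1, -0.1]
finger_gap: 0.149
```

```bash
python3 st.py
```

```text
t 10.97 draw 20.4 mm lat -0.3 z -0.0  F_x 9.4 F_y 0.7 F_z -0.1 gap 0.149 [ 0.006  0.002 -1.   ] [2.14 0.81 0.11]
```

>>> {"op": "play_rows", "data": {"rows": [[[230,0,0,-0.005,0.002,0.003,0]]]}}

```text
time_s: 11.1
tcp_pos: [0.4612, 0.0636, 0.0587]
orientation: [[0.006, -0.982, -0.189], [0.003, -0.189, 0.982], [-1.0, -0.007, 0.002]]
wrist_force: [-3.3, 9.4, 0.5]
finger_gap: 0.148
```

```bash
python3 st.py
```

```text
t 11.10 draw 21.6 mm lat -0.3 z -0.0  F_x 9.9 F_y 1.4 F_z 0.5 gap 0.148 [ 0.006  0.003 -1.   ] [2.01 0.79 0.07]
```

>>> {"op": "play_rows", "data": {"rows": [[[230,0,0,-0.005,0.002,0.003,0]]]}}

```text
time_s: 11.22
tcp_pos: [0.4615, 0.0624, 0.0587]
orientation: [[0.007, -0.982, -0.189], [0.005, -0.189, 0.982], [-1.0, -0.007, 0.003]]
wrist_force: [-2.1, 9.2, -0.9]
finger_gap: 0.145
```

```bash
python3 st.py
```

```text
t 11.22 draw 22.8 mm lat -0.3 z -0.0  F_x 9.4 F_y 0.4 F_z -0.9 gap 0.145 [ 0.007  0.005 -1.   ] [1.82 0.67 0.  ]
```

>>> {"op": "play_rows", "data": {"rows": [[[230,0,0,-0.005,0.002,0.004,0],[230,0,0,-0.005,0.002,0.004,0]]]}}

```text
time_s: 11.48
tcp_pos: [0.462, 0.06, 0.0587]
orientation: [[0.007, -0.982, -0.191], [0.005, -0.191, 0.982], [-1.0, -0.008, 0.004]]
wrist_force: [-2.0, 9.9, -0.8]
finger_gap: 0.148
```

```bash
python3 st.py
```

```text
t 11.47 draw 25.2 mm lat -0.4 z -0.0  F_x 10.1 F_y 0.1 F_z -0.8 gap 0.148 [ 0.007  0.005 -1.   ] [1.85 0.7  0.03]
```

>>> {"op": "play_rows", "data": {"rows": [[[230,0,0,-0.005,0.002,0.004,0],[230,0,0,-0.005,0.002,0.004,0]]]}}

```text
time_s: 11.72
tcp_pos: [0.4622, 0.0587, 0.0587]
orientation: [[0.008, -0.981, -0.192], [0.007, -0.192, 0.981], [-1.0, -0.009, 0.006]]
wrist_force: [-2.3, 10.2, 0.1]
finger_gap: 0.147
```

```bash
python3 st.py
```

```text
t 11.72 draw 26.5 mm lat -0.4 z -0.0  F_x 10.5 F_y 0.4 F_z 0.1 gap 0.147 [ 0.008  0.007 -1.   ] [ 2.2   0.77 -0.04]
```

>>> {"op": "play_rows", "data": {"rows": [[[230,0,0,-0.005,0.003,0.005,0]]]}}

```text
time_s: 11.85
tcp_pos: [0.4624, 0.0583, 0.0587]
orientation: [[0.008, -0.981, -0.192], [0.008, -0.192, 0.981], [-1.0, -0.01, 0.006]]
wrist_force: [-3.6, 11.2, -1.2]
finger_gap: 0.144
```

```bash
python3 st.py
```

```text
t 11.85 draw 26.9 mm lat -0.4 z -0.0  F_x 11.6 F_y 1.5 F_z -1.2 gap 0.144 [ 0.008  0.008 -1.   ] [ 2.21  0.79 -0.05]
```

>>> {"op": "play_rows", "data": {"rows": [[[230,0,0,-0.005,0.003,0.005,0]]]}}

```text
time_s: 11.98
tcp_pos: [0.4625, 0.0581, 0.0587]
orientation: [[0.009, -0.981, -0.192], [0.008, -0.192, 0.981], [-1.0, -0.01, 0.006]]
wrist_force: [-3.5, 10.9, -0.8]
finger_gap: 0.148
```

```bash
python3 st.py
```

```text
t 11.97 draw 27.2 mm lat -0.5 z -0.0  F_x 11.4 F_y 1.4 F_z -0.8 gap 0.148 [ 0.009  0.008 -1.   ] [ 2.2   0.83 -0.05]
```

>>> {"op": "play_rows", "data": {"rows": [[[230,0,0,-0.005,0.003,0.005,0]]]}}

```text
time_s: 12.1
tcp_pos: [0.4625, 0.0579, 0.0587]
orientation: [[0.009, -0.981, -0.192], [0.008, -0.192, 0.981], [-1.0, -0.011, 0.006]]
wrist_force: [-3.2, 11.3, -0.3]
finger_gap: 0.147
```

```bash
python3 st.py
```

```text
t 12.10 draw 27.4 mm lat -0.5 z -0.0  F_x 11.7 F_y 1.0 F_z -0.3 gap 0.147 [ 0.009  0.008 -1.   ] [ 2.22  0.78 -0.08]
```

>>> {"op": "play_rows", "data": {"rows": [[[230,0,0,-0.006,0.003,0.005,0],[230,0,0,-0.006,0.003,0.005,0]]]}}

```text
time_s: 12.35
tcp_pos: [0.4629, 0.0559, 0.0587]
orientation: [[0.01, -0.981, -0.192], [0.009, -0.192, 0.981], [-1.0, -0.012, 0.007]]
wrist_force: [-4.1, 11.9, -0.9]
finger_gap: 0.149
```

```bash
python3 st.py
```

```text
t 12.35 draw 29.4 mm lat -0.5 z -0.0  F_x 12.4 F_y 1.8 F_z -0.9 gap 0.149 [ 0.01   0.009 -1.   ] [ 2.35  0.9  -0.13]
```

>>> {"op": "play_rows", "data": {"rows": [[[230,0,0,-0.006,0.003,0.005,0],[230,0,0,-0.006,0.003,0.005,0]]]}}

```text
time_s: 12.6
tcp_pos: [0.4633, 0.0546, 0.0587]
orientation: [[0.011, -0.981, -0.193], [0.011, -0.193, 0.981], [-1.0, -0.013, 0.009]]
wrist_force: [-3.6, 12.7, -0.2]
finger_gap: 0.149
```

```bash
python3 st.py
```

```text
t 12.60 draw 30.7 mm lat -0.6 z -0.0  F_x 13.2 F_y 1.2 F_z -0.2 gap 0.149 [ 0.011  0.011 -1.   ] [ 2.47  0.94 -0.08]
```

>>> {"op": "play_rows", "data": {"rows": [[[230,0,0,-0.006,0.003,0.005,0]]]}}

```text
time_s: 12.72
tcp_pos: [0.4634, 0.0542, 0.0587]
orientation: [[0.011, -0.981, -0.194], [0.013, -0.193, 0.981], [-1.0, -0.013, 0.01]]
wrist_force: [-4.4, 15.0, -0.8]
finger_gap: 0.15
```

```bash
python3 st.py
```

```text
t 12.72 draw 31.2 mm lat -0.6 z -0.0  F_x 15.6 F_y 1.5 F_z -0.8 gap 0.150 [ 0.011  0.013 -1.   ] [ 2.66  0.99 -0.13]
```

>>> {"op": "play_rows", "data": {"rows": [[[230,0,0,-0.006,0.003,0.005,0]]]}}

```text
time_s: 12.85
tcp_pos: [0.4635, 0.0542, 0.0587]
orientation: [[0.011, -0.981, -0.194], [0.014, -0.194, 0.981], [-1.0, -0.014, 0.012]]
wrist_force: [-4.9, 14.1, -0.4]
finger_gap: 0.15
```

```bash
python3 st.py
```

```text
t 12.85 draw 31.2 mm lat -0.7 z -0.0  F_x 14.7 F_y 2.1 F_z -0.4 gap 0.150 [ 0.011  0.014 -1.   ] [ 2.87  1.08 -0.1 ]
```

>>> {"op": "play_rows", "data": {"rows": [[[230,0,0,-0.006,0.003,0.005,0]]]}}

```text
time_s: 12.98
tcp_pos: [0.4635, 0.0543, 0.0587]
orientation: [[0.012, -0.981, -0.195], [0.016, -0.195, 0.981], [-1.0, -0.015, 0.014]]
wrist_force: [-5.3, 15.1, 0.9]
finger_gap: 0.151
```

```bash
python3 st.py
```

```text
t 12.97 draw 31.1 mm lat -0.8 z -0.0  F_x 15.8 F_y 2.3 F_z 0.9 gap 0.151 [ 0.012  0.016 -1.   ] [ 2.76  1.   -0.07]
```

>>> {"op": "play_rows", "data": {"rows": [[[230,0,0,-0.004,0,0.003,0],[230,0,0,-0.003,0,0.003,0]]]}}

```text
time_s: 13.22
tcp_pos: [0.4632, 0.056, 0.0587]
orientation: [[0.012, -0.98, -0.201], [0.02, -0.2, 0.98], [-1.0, -0.015, 0.017]]
wrist_force: [-1.8, 9.9, -2.1]
finger_gap: 0.153
```

```bash
python3 st.py
```

```text
t 13.22 draw 29.4 mm lat -0.8 z -0.0  F_x 10.0 F_y -0.1 F_z -2.1 gap 0.153 [ 0.012  0.02  -1.   ] [ 1.6   0.64 -0.17]
```

>>> {"op": "play_rows", "data": {"rows": [[[230,0,0,-0.002,0,0.003,0]]]}}

```text
time_s: 13.35
tcp_pos: [0.4629, 0.0577, 0.0587]
orientation: [[0.012, -0.979, -0.202], [0.021, -0.202, 0.979], [-1.0, -0.016, 0.018]]
wrist_force: [-2.6, 10.7, -2.2]
finger_gap: 0.149
```

```bash
python3 st.py
```

```text
t 13.35 draw 27.6 mm lat -0.8 z -0.0  F_x 11.0 F_y 0.6 F_z -2.2 gap 0.149 [ 0.012  0.021 -1.   ] [ 1.53  0.57 -0.2 ]
```

>>> {"op": "play_rows", "data": {"rows": [[[230,0,0,-0.005,0.006,0.012,0],[230,0,0,-0.006,0.006,0.012,0]]]}}

```text
time_s: 13.6
tcp_pos: [0.4633, 0.0563, 0.0587]
orientation: [[0.015, -0.981, -0.195], [0.008, -0.195, 0.981], [-1.0, -0.017, 0.005]]
wrist_force: [-4.1, 12.0, 0.5]
finger_gap: 0.145
```

```bash
python3 st.py
```

```text
t 13.60 draw 29.1 mm lat -0.9 z -0.0  F_x 12.5 F_y 1.7 F_z 0.5 gap 0.145 [ 0.015  0.008 -1.   ] [ 2.62  1.08 -0.06]
```

>>> {"op": "play_rows", "data": {"rows": [[[230,0,0,-0.006,0.006,0.01,0]]]}}

```text
time_s: 13.72
tcp_pos: [0.4634, 0.0557, 0.0586]
orientation: [[0.017, -0.981, -0.192], [0.004, -0.192, 0.981], [-1.0, -0.017, 0.001]]
wrist_force: [-3.5, 12.9, -0.6]
finger_gap: 0.147
```

```bash
python3 st.py
```

```text
t 13.72 draw 29.7 mm lat -1.0 z -0.1  F_x 13.3 F_y 1.0 F_z -0.6 gap 0.147 [ 0.017  0.004 -1.   ] [3.02 1.18 0.01]
```

>>> {"op": "play_rows", "data": {"rows": [[[230,0,0,-0.006,0.006,0.01,0]]]}}

```text
time_s: 13.85
tcp_pos: [0.4635, 0.0554, 0.0587]
orientation: [[0.018, -0.982, -0.19], [0.001, -0.19, 0.982], [-1.0, -0.018, -0.003]]
wrist_force: [-4.1, 12.8, 0.1]
finger_gap: 0.151
```

```bash
python3 st.py
```

```text
t 13.85 draw 30.0 mm lat -1.0 z -0.0  F_x 13.4 F_y 1.7 F_z 0.1 gap 0.151 [ 0.018  0.001 -1.   ] [3.41 1.18 0.09]
```

>>> {"op": "play_rows", "data": {"rows": [[[230,0,0,-0.007,0.003,0.003,0.008]]]}}

```text
time_s: 13.98
tcp_pos: [0.4633, 0.0544, 0.0587]
orientation: [[0.01, -0.982, -0.191], [0.002, -0.191, 0.982], [-1.0, -0.01, 0.001]]
wrist_force: [-5.5, 12.1, 0.1]
finger_gap: 0.147
```

```bash
python3 st.py
```

```text
t 13.97 draw 31.0 mm lat -0.6 z -0.0  F_x 12.9 F_y 3.1 F_z 0.1 gap 0.147 [ 0.01   0.002 -1.   ] [ 3.12  0.9  -0.02]
```

>>> {"op": "play_rows", "data": {"rows": [[[230,0,0,-0.007,0.003,0.003,0.008]]]}}

```text
time_s: 14.1
tcp_pos: [0.4631, 0.0533, 0.0587]
orientation: [[0.001, -0.981, -0.192], [0.004, -0.192, 0.981], [-1.0, -0.002, 0.004]]
wrist_force: [-4.7, 10.2, -0.0]
finger_gap: 0.144
```

```bash
python3 st.py
```

```text
t 14.10 draw 32.0 mm lat -0.2 z -0.0  F_x 10.9 F_y 2.7 F_z -0.0 gap 0.144 [ 0.001  0.004 -1.   ] [ 1.92  0.56 -0.04]
```

>>> {"op": "play_rows", "data": {"rows": [[[230,0,0,-0.005,0.002,0.003,0]]]}}

```text
time_s: 14.22
tcp_pos: [0.4632, 0.0527, 0.0587]
orientation: [[0.001, -0.981, -0.193], [0.006, -0.193, 0.981], [-1.0, -0.002, 0.006]]
wrist_force: [-2.7, 8.4, -1.7]
finger_gap: 0.147
```

```bash
python3 st.py
```

```text
t 14.22 draw 32.6 mm lat -0.2 z -0.0  F_x 8.7 F_y 1.1 F_z -1.7 gap 0.147 [ 0.001  0.006 -1.   ] [ 1.73  0.36 -0.08]
```

>>> {"op": "play_rows", "data": {"rows": [[[230,0,0,-0.005,0.002,0.003,0]]]}}

```text
time_s: 14.35
tcp_pos: [0.4634, 0.0523, 0.0587]
orientation: [[0.001, -0.981, -0.194], [0.009, -0.194, 0.981], [-1.0, -0.003, 0.008]]
wrist_force: [-2.9, 11.7, -1.0]
finger_gap: 0.145
```

```bash
python3 st.py
```

```text
t 14.35 draw 33.1 mm lat -0.3 z -0.0  F_x 12.0 F_y 0.7 F_z -1.0 gap 0.145 [ 0.001  0.009 -1.   ] [ 2.07  0.51 -0.05]
```

>>> {"op": "play_rows", "data": {"rows": [[[230,0,0,-0.005,0.003,0.005,0]]]}}

```text
time_s: 14.48
tcp_pos: [0.4635, 0.0517, 0.0586]
orientation: [[0.002, -0.981, -0.194], [0.009, -0.194, 0.981], [-1.0, -0.003, 0.008]]
wrist_force: [-4.2, 10.1, -0.7]
finger_gap: 0.145
```

```bash
python3 st.py
```

```text
t 14.47 draw 33.6 mm lat -0.3 z -0.1  F_x 10.7 F_y 2.3 F_z -0.7 gap 0.145 [ 0.002  0.009 -1.   ] [ 2.06  0.63 -0.08]
```

>>> {"op": "play_rows", "data": {"rows": [[[230,0,0,-0.005,0.003,0.005,0]]]}}

```text
time_s: 14.6
tcp_pos: [0.4636, 0.0513, 0.0586]
orientation: [[0.002, -0.981, -0.194], [0.009, -0.194, 0.981], [-1.0, -0.004, 0.008]]
wrist_force: [-2.5, 11.3, -0.3]
finger_gap: 0.146
```

```bash
python3 st.py
```

```text
t 14.60 draw 34.0 mm lat -0.3 z -0.1  F_x 11.5 F_y 0.3 F_z -0.3 gap 0.146 [ 0.002  0.009 -1.   ] [ 2.11  0.62 -0.06]
```

>>> {"op": "play_rows", "data": {"rows": [[[230,0,0,-0.005,0.003,0.005,0]]]}}

```text
time_s: 14.72
tcp_pos: [0.4637, 0.051, 0.0587]
orientation: [[0.003, -0.981, -0.194], [0.009, -0.194, 0.981], [-1.0, -0.005, 0.008]]
wrist_force: [-3.4, 11.7, -0.4]
finger_gap: 0.15
```

```bash
python3 st.py
```

```text
t 14.72 draw 34.4 mm lat -0.4 z -0.0  F_x 12.2 F_y 1.1 F_z -0.4 gap 0.150 [ 0.003  0.009 -1.   ] [ 2.1   0.57 -0.1 ]
```

>>> {"op": "play_rows", "data": {"rows": [[[230,0,0,-0.0055,0.003,0.005,0]]]}}

```text
time_s: 14.85
tcp_pos: [0.4639, 0.0501, 0.0587]
orientation: [[0.003, -0.981, -0.194], [0.009, -0.194, 0.981], [-1.0, -0.005, 0.008]]
wrist_force: [-2.5, 11.1, -0.8]
finger_gap: 0.149
```

```bash
python3 st.py
```

```text
t 14.85 draw 35.3 mm lat -0.4 z -0.0  F_x 11.4 F_y 0.4 F_z -0.8 gap 0.149 [ 0.003  0.009 -1.   ] [ 2.13  0.59 -0.1 ]
```

>>> {"op": "play_rows", "data": {"rows": [[[230,0,0,-0.0055,0.003,0.005,0]]]}}

```text
time_s: 14.98
tcp_pos: [0.4641, 0.0493, 0.0587]
orientation: [[0.004, -0.981, -0.194], [0.009, -0.194, 0.981], [-1.0, -0.006, 0.008]]
wrist_force: [-3.2, 11.4, -1.0]
finger_gap: 0.147
```

```bash
python3 st.py
```

```text
t 14.97 draw 36.1 mm lat -0.4 z -0.0  F_x 11.8 F_y 1.0 F_z -1.0 gap 0.147 [ 0.004  0.009 -1.   ] [ 2.14  0.64 -0.16]
```

>>> {"op": "play_rows", "data": {"rows": [[[230,0,0,-0.0055,0.003,0.005,0]]]}}

```text
time_s: 15.1
tcp_pos: [0.4643, 0.0485, 0.0587]
orientation: [[0.004, -0.981, -0.194], [0.01, -0.194, 0.981], [-1.0, -0.006, 0.009]]
wrist_force: [-3.4, 10.4, 1.1]
finger_gap: 0.148
```

```bash
python3 st.py
```

```text
t 15.10 draw 36.9 mm lat -0.4 z -0.0  F_x 10.8 F_y 1.4 F_z 1.1 gap 0.148 [ 0.004  0.01  -1.   ] [ 1.92  0.59 -0.1 ]
```

>>> {"op": "play_rows", "data": {"rows": [[[230,0,0,-0.005,0.003,0.005,0]]]}}

```text
time_s: 15.22
tcp_pos: [0.4644, 0.0478, 0.0586]
orientation: [[0.005, -0.981, -0.194], [0.009, -0.194, 0.981], [-1.0, -0.006, 0.008]]
wrist_force: [-3.8, 10.3, -0.5]
finger_gap: 0.148
```

```bash
python3 st.py
```

```text
t 15.22 draw 37.7 mm lat -0.5 z -0.1  F_x 10.8 F_y 1.8 F_z -0.5 gap 0.148 [ 0.005  0.009 -1.   ] [ 1.99  0.51 -0.1 ]
```

>>> {"op": "play_rows", "data": {"rows": [[[230,0,0,-0.005,0.003,0.005,0]]]}}

```text
time_s: 15.35
tcp_pos: [0.4646, 0.0471, 0.0587]
orientation: [[0.005, -0.981, -0.194], [0.009, -0.194, 0.981], [-1.0, -0.007, 0.008]]
wrist_force: [-3.3, 10.9, -1.6]
finger_gap: 0.151
```

```bash
python3 st.py
```

```text
t 15.35 draw 38.3 mm lat -0.5 z -0.0  F_x 11.3 F_y 1.3 F_z -1.6 gap 0.151 [ 0.005  0.009 -1.   ] [ 1.93  0.62 -0.12]
```

>>> {"op": "play_rows", "data": {"rows": [[[230,0,0,-0.003,0.001,0.002,0]]]}}

```text
time_s: 15.48
tcp_pos: [0.4644, 0.0484, 0.0587]
orientation: [[0.005, -0.981, -0.196], [0.012, -0.195, 0.981], [-1.0, -0.007, 0.011]]
wrist_force: [-2.9, 10.7, -1.2]
finger_gap: 0.15
```

```bash
python3 st.py
```

```text
t 15.47 draw 37.1 mm lat -0.5 z -0.0  F_x 11.1 F_y 0.9 F_z -1.2 gap 0.150 [ 0.005  0.012 -1.   ] [ 1.84  0.51 -0.09]
```

>>> {"op": "play_rows", "data": {"rows": [[[230,0,0,-0.002,0.001,0.002,0]]]}}

```text
time_s: 15.6
tcp_pos: [0.4642, 0.0489, 0.0587]
orientation: [[0.005, -0.981, -0.196], [0.012, -0.196, 0.98], [-1.0, -0.007, 0.011]]
wrist_force: [-0.3, 4.6, -2.4]
finger_gap: 0.147
```

```bash
python3 st.py
```

```text
t 15.60 draw 36.6 mm lat -0.5 z -0.0  F_x 4.6 F_y -0.5 F_z -2.4 gap 0.147 [ 0.005  0.012 -1.   ] [ 0.35  0.07 -0.13]
```

>>> {"op": "play_rows", "data": {"rows": [[[230,0,0,0.0005,0,0,0],[230,0,0,0,0,0,0]]]}}

```text
time_s: 15.85
tcp_pos: [0.4642, 0.0489, 0.0587]
orientation: [[0.005, -0.981, -0.196], [0.012, -0.196, 0.981], [-1.0, -0.007, 0.011]]
wrist_force: [0.1, 2.3, -1.5]
finger_gap: 0.147
```

```bash
python3 st.py
```

```text
t 15.85 draw 36.6 mm lat -0.5 z -0.0  F_x 2.2 F_y -0.5 F_z -1.5 gap 0.147 [ 0.005  0.012 -1.   ] [-0.11 -0.12 -0.18]
```

>>> {"op": "play_rows", "data": {"rows": [[[230,0,0,0.001,0,0,0],[215,0,0,0,0,0,0],[190,0,0,0,0,0,0],[165,0,0,0,0,0,0],[165,0,0,0,0,0,0],[165,0,0,0,0,0,0],[165,0,0,0,0,0,0]]]}}

```text
time_s: 16.73
tcp_pos: [0.4644, 0.0486, 0.059]
orientation: [[0.006, -0.981, -0.194], [0.011, -0.194, 0.981], [-1.0, -0.008, 0.009]]
wrist_force: [-0.1, -0.8, 0.0]
finger_gap: 0.352
```

```bash
python3 st.py; python3 look.py 8 scene side wrist
```

```text
t 16.73 draw 36.8 mm lat -0.7 z 0.3  F_x -0.8 F_y 0.2 F_z 0.0 gap 0.352 [ 0.006  0.011 -1.   ] [ 0.04 -0.04 -0.04]
16.725 [0.46444754 0.04863213 0.058965  ] 0.35245026527459994 [-0.0722943  -0.84112392  0.03607647]
[[0.0058, -0.9809, -0.1943], [0.0108, -0.1942, 0.9809], [-0.9999, -0.0078, 0.0094]]
```

View pics/scene8.png

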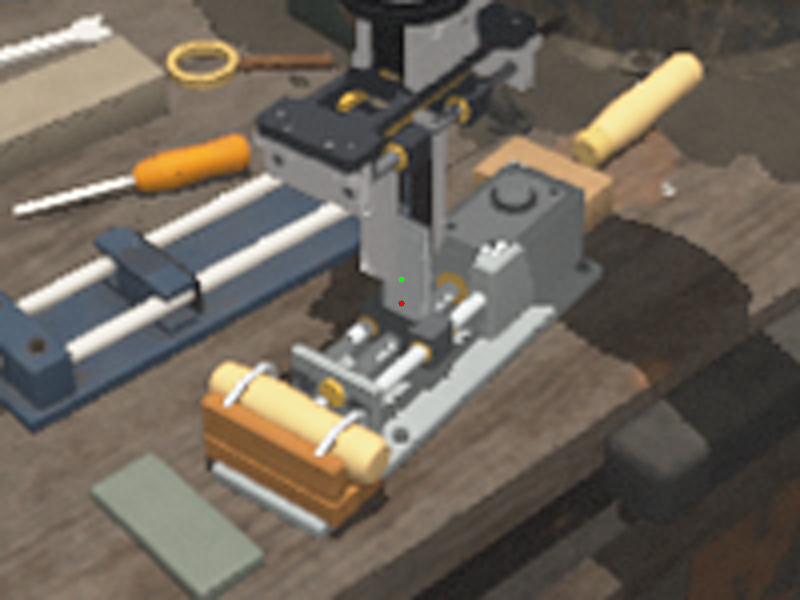

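View pics/wrist8.png

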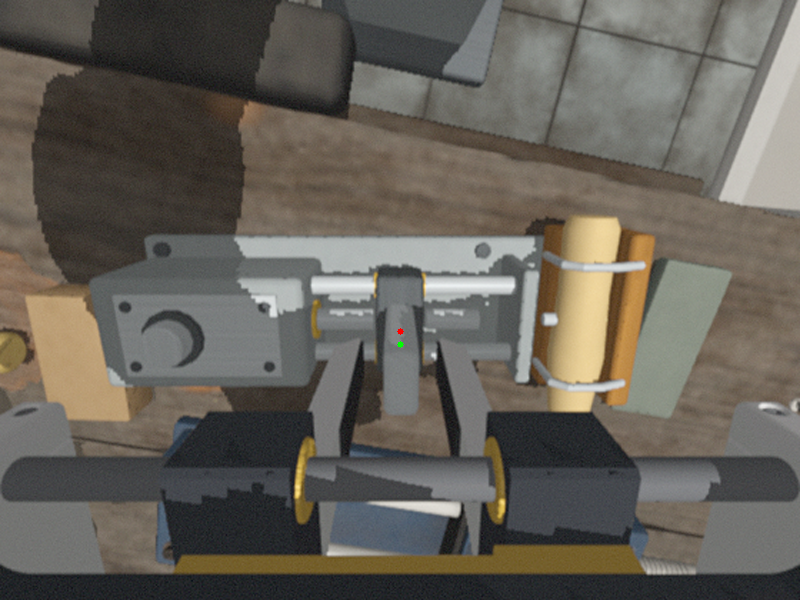

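>>> {"op": "play_rows", "data": {"rows": [[[165,-0.025,0,0,0,0,0],[165,-0.03,0,0,0,0.011,0.006],[165,-0.005,0,0,0,0,0],[255,0,0,-0.04,0,0,0],[255,0,0,-0.04,0,0,0],[255,0,0,-0.03,0,0,0],[255,0,0,0,0,0,0]]], "squeeze": 20}}

```text
time_s: 17.75
tcp_pos: [0.4844, -0.0625, 0.1175]
orientation: [[-0.002, -0.981, -0.196], [-0.001, -0.196, 0.981], [-1.0, 0.002, -0.0]]
wrist_force: [-0.7, 0.2, -0.7]
finger_gap: 0.005
```

```bash
python3 st.py; python3 look.py 9 scene side wrist
```

```text
t 17.75 draw 149.7 mm lat 0.6 z 58.8  F_x 0.4 F_y 0.7 F_z -0.7 gap 0.005 [-0.002 -0.001 -1.   ] [ 0.13 -0.08  0.01]
17.75 [ 0.48438998 -0.06249551  0.11752952] 0.005301031023671123 [-0.72462571  0.23076138 -0.69565257]
[[-0.0017, -0.9806, -0.1961], [-0.0007, -0.1961, 0.9806], [-1.0, 0.0018, -0.0003]]
```

View pics/scene9.png

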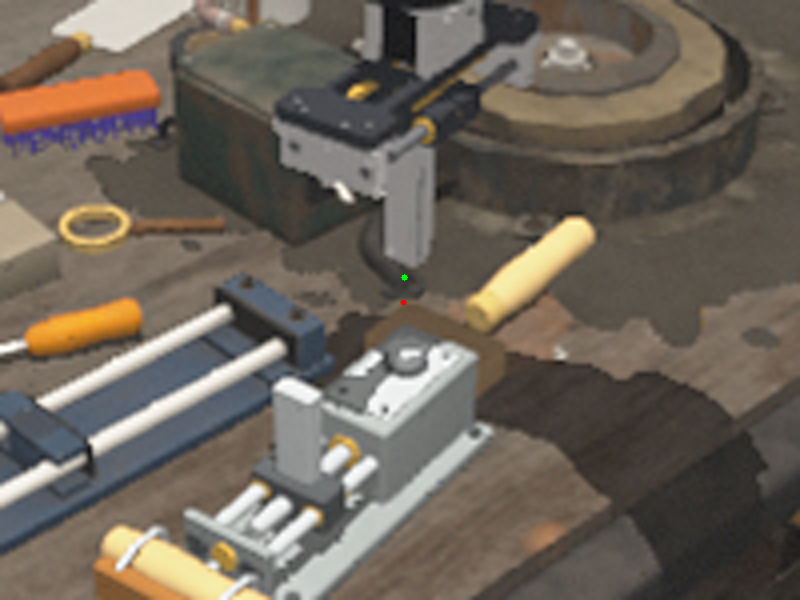

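View pics/side9.png

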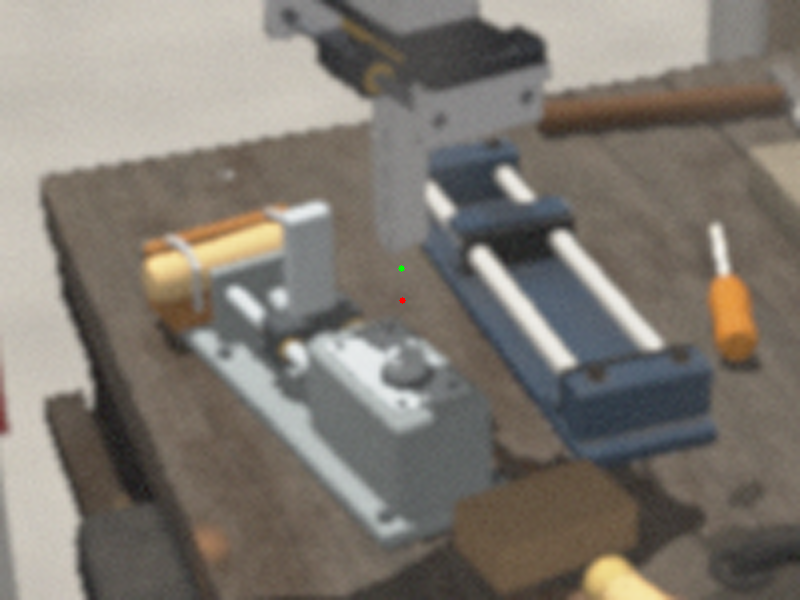

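View pics/wrist9.png

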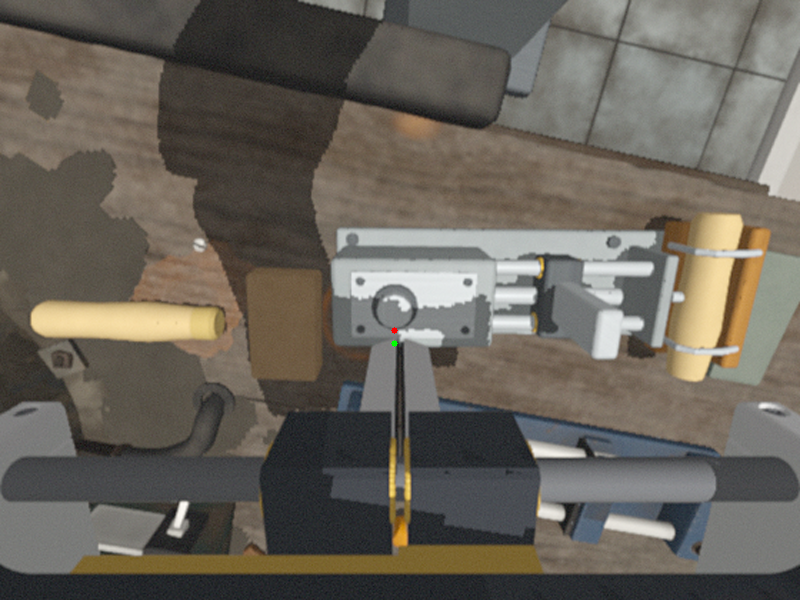

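```bash
python3 - <<'E'
from tri import *
C={n:r.camera(n) for n in ["scene","side","wrist"]}
s=r.read_state()
def crop(n,x,y):
    g=proj(C[n],s["tcp_pos"]); return (int(g[0])-100+x/4,int(g[1])-75+y/4)
O=[(C["scene"],crop("scene",405,350)),(C["side"],crop("side",407,358)),(C["wrist"],(397*.7,303*.7))]
print(tri(O)); print(tri(O[:2]))
c=C["wrist"]; im=c["frame"][:,:,::-1]; cv2.imwrite("pics/w9c.png",cv2.resize(im[160:260,220:350],None,fx=6,fy=6,interpolation=cv2.INTER_CUBIC))
f=K(c)
for z in (.078,.088):
    d=c["R"].T@np.array([(397*.7-c["cx"])/f,(303*.7-c["cy"])/f,1]); o=-c["R"].T@c["t"]; print(z,o+d*(z-o[2])/d[2])
for n in C: print([(round(d["score"],2),d["xy"]) for d in r.regions_of(n,"trip_top")][:2])
for n,(a,b) in (("scene",(405,350)),("side",(407,360))):
    u,v=crop(n,a,b); im=C[n]["frame"][:,:,::-1]; u=int(u);v=int(v); print(n,u-30,v-20); cv2.imwrite(f"pics/{n}9c.png",cv2.resize(im[v-20:v+20,u-30:u+30],None,fx=10,fy=10,interpolation=cv2.INTER_CUBIC))
E
```

```text
(array([ 0.4809, -0.0613,  0.0833]), array([ 1. ,  0. , -2.6,  1.2, -0.1,  1.4]))
(array([ 0.4858, -0.0605,  0.0834]), array([-0.6, -0.7, -0.5,  0.6]))
0.078 [ 0.48112273 -0.06119619  0.078     ]
0.088 [ 0.4782044  -0.06175542  0.088     ]
[(0.58, [307.9, 203.7])]
[(0.46, [334.3, 310.8]), (0.42, [267.3, 235.4])]
[(0.94, [277.4, 216.9])]
scene 279 184
side 235 216
```

View pics/w9c.png

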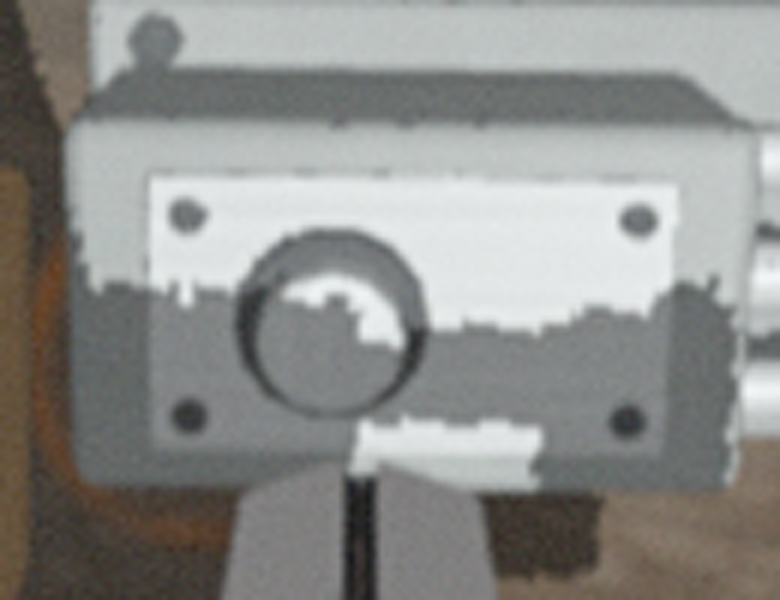

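View pics/scene9c.png

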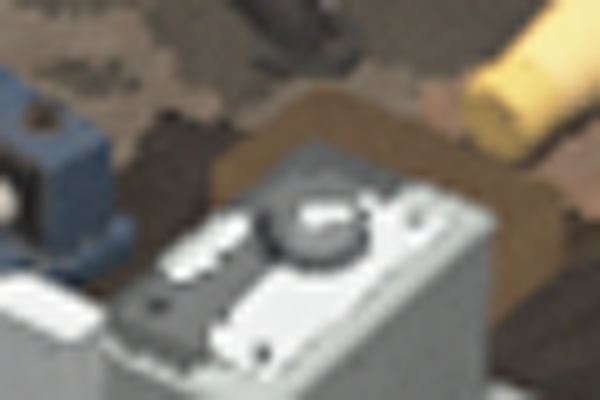

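View pics/side9c.png

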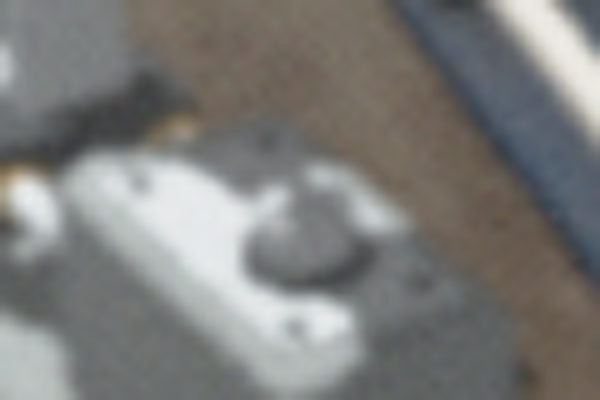

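>>> {"op": "play_rows", "data": {"rows": [[[255,0.02,0,-0.0015,0,0,0],[255,0.02,0,0,0,0,0],[255,0.005,0,0,0,0,0],[255,0,0,0,0,0,0]]]}}

```text
time_s: 18.7
tcp_pos: [0.4864, -0.0594, 0.0736]
orientation: [[0.002, -0.979, -0.204], [-0.0, -0.204, 0.979], [-1.0, -0.002, -0.001]]
wrist_force: [-0.3, 0.7, -0.3]
finger_gap: 0.003
```

```bash
python3 st.py; python3 look.py 10 scene side wrist
```

```text
t 18.70 draw 147.1 mm lat -2.0 z 14.9  F_x 0.7 F_y 0.2 F_z -0.3 gap 0.003 [ 0.002 -0.    -1.   ] [ 0.14 -0.04  0.01]
18.7 [ 0.48642157 -0.05941769  0.07360631] 0.0027204881315380978 [-0.29811533  0.68790386 -0.25350842]
[[0.0023, -0.9789, -0.2043], [-0.0001, -0.2043, 0.9789], [-1.0, -0.0023, -0.0006]]
```

View pics/scene10.png

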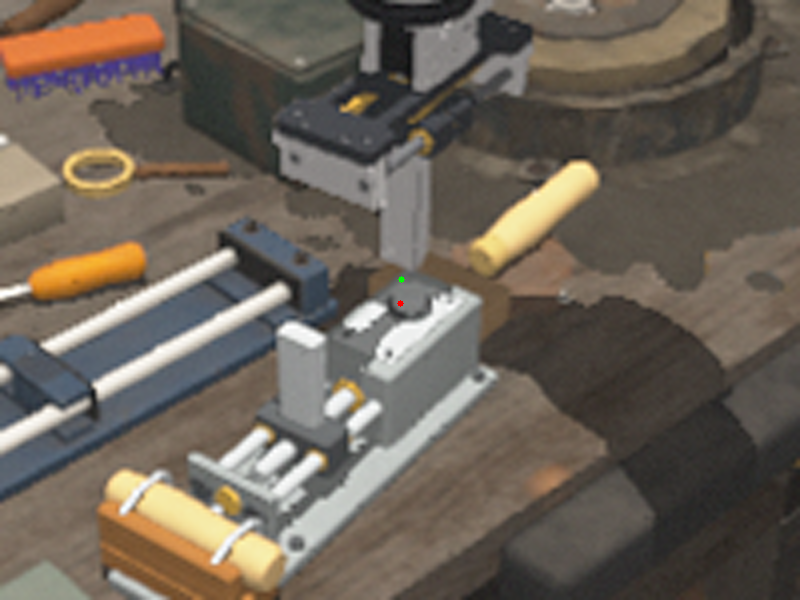

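View pics/side10.png

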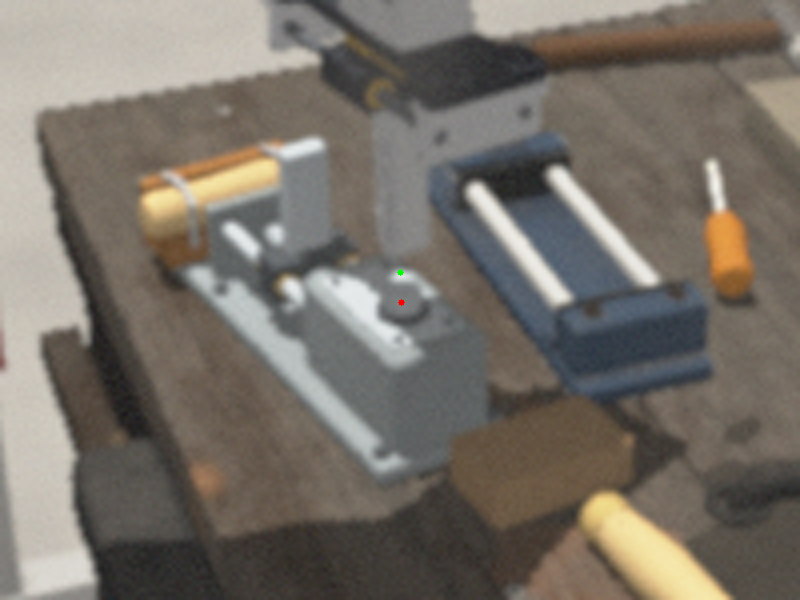

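View pics/wrist10.png

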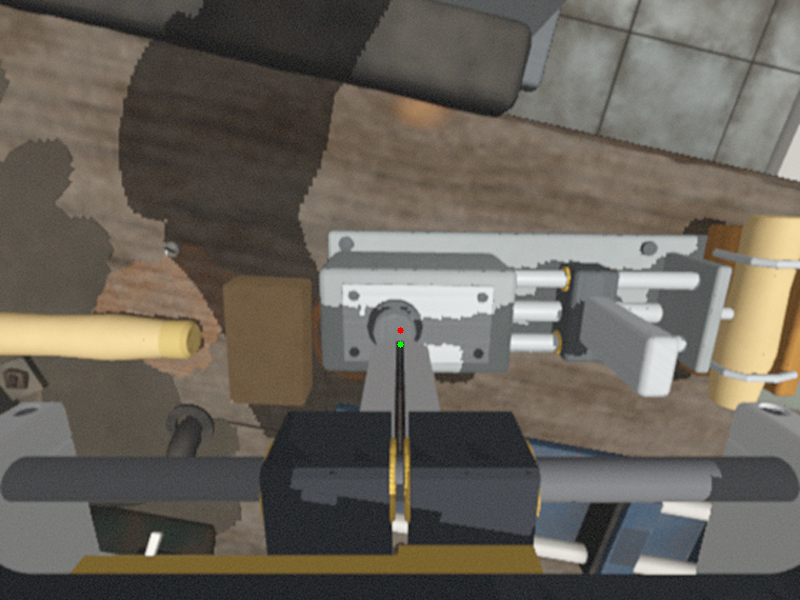

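>>> {"op": "play_rows", "data": {"rows": [[[255,0,0.003,-0.004,0,0,0],[255,0.006,0,0,0,0,0],[255,0.004,0,0,0,0,0]]]}}

```text
time_s: 19.23
tcp_pos: [0.4856, -0.065, 0.0648]
orientation: [[0.006, -0.979, -0.203], [-0.001, -0.203, 0.979], [-1.0, -0.006, -0.002]]
wrist_force: [1.1, -0.2, 0.3]
finger_gap: 0.002
```

```bash
python3 st.py; python3 look.py 11 side wrist
```

```text
t 19.23 draw 152.4 mm lat -0.1 z 6.1  F_x -0.4 F_y -1.1 F_z 0.3 gap 0.002 [ 0.006 -0.001 -1.   ] [ 0.08 -0.01  0.04]
19.225 [ 0.48556767 -0.06498499  0.06475894] 0.0017470367644829628 [ 1.13411898 -0.17797631  0.31134245]
[[0.0061, -0.9791, -0.2032], [-0.0008, -0.2032, 0.9791], [-1.0, -0.0058, -0.0021]]
```

View pics/side11.png

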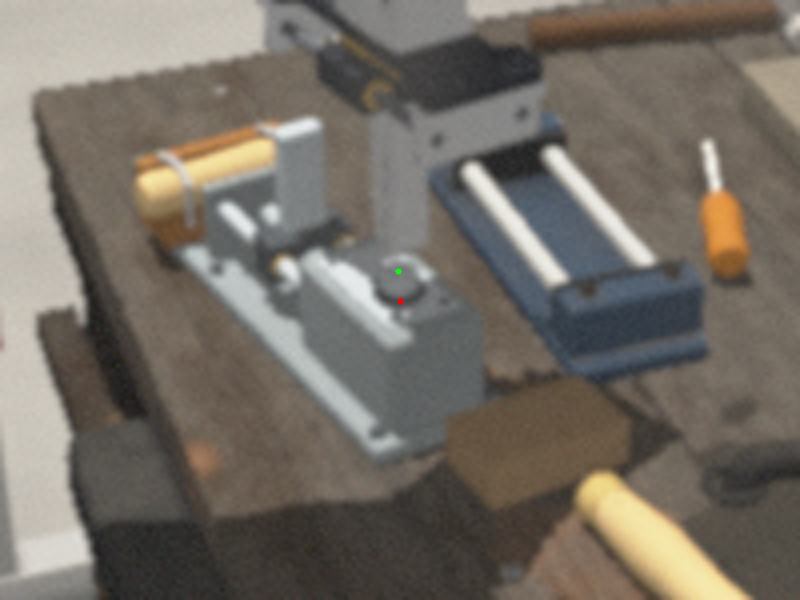

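View pics/wrist11.png

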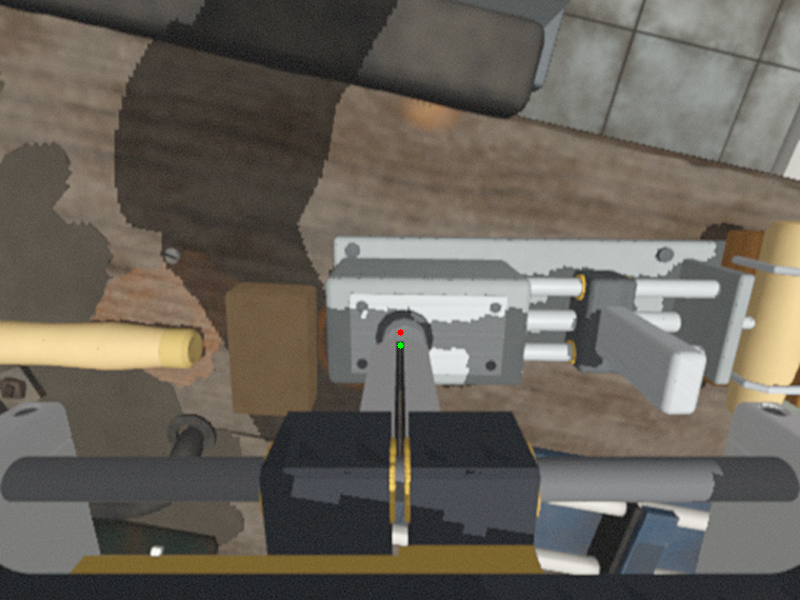

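>>> {"op": "play_rows", "data": {"rows": [[[255,0.004,0.002,0,0,0,0.006],[255,0.003,0,0,0,0,0]]]}}

```text
time_s: 19.58
tcp_pos: [0.4833, -0.0651, 0.0571]
orientation: [[-0.001, -0.979, -0.204], [-0.002, -0.204, 0.979], [-1.0, 0.001, -0.002]]
wrist_force: [-0.5, -1.2, 1.1]
finger_gap: 0.007
```

```bash
python3 st.py
```

```text
t 19.57 draw 152.1 mm lat 2.2 z -1.6  F_x -1.0 F_y 0.7 F_z 1.1 gap 0.007 [-0.001 -0.002 -1.   ] [ 0.11 -0.01 -0.07]
```

>>> {"op": "play_rows", "data": {"rows": [[[255,0.003,0,0,0,0,0]]]}}

```text
time_s: 19.7
tcp_pos: [0.4833, -0.0651, 0.0538]
orientation: [[-0.001, -0.979, -0.204], [-0.002, -0.204, 0.979], [-1.0, 0.001, -0.002]]
wrist_force: [-0.2, 0.7, -0.1]
finger_gap: 0.005
```

```bash
python3 st.py
```

```text
t 19.70 draw 152.0 mm lat 2.1 z -4.9  F_x 0.7 F_y 0.1 F_z -0.1 gap 0.005 [-0.001 -0.002 -1.   ] [ 0.17 -0.08  0.04]
```

>>> {"op": "play_rows", "data": {"rows": [[[255,0.003,0,0,0,0,0]]]}}

```text
time_s: 19.82
tcp_pos: [0.4835, -0.0652, 0.0508]
orientation: [[-0.001, -0.979, -0.204], [-0.002, -0.204, 0.979], [-1.0, 0.001, -0.002]]
wrist_force: [-0.4, -0.5, 7.3]
finger_gap: 0.008
```

```bash
python3 st.py
```

```text
t 19.82 draw 152.2 mm lat 2.0 z -7.9  F_x -0.4 F_y 0.5 F_z 7.3 gap 0.008 [-0.001 -0.002 -1.   ] [-0.08  0.19  0.02]
```

>>> {"op": "play_rows", "data": {"rows": [[[255,0.003,0,0,0,0,0]]]}}

```text
time_s: 19.95
tcp_pos: [0.4836, -0.0653, 0.0481]
orientation: [[-0.0, -0.979, -0.204], [-0.003, -0.204, 0.979], [-1.0, 0.001, -0.002]]
wrist_force: [-3.0, 0.2, 7.1]
finger_gap: 0.006
```

```bash
python3 st.py
```

```text
t 19.95 draw 152.3 mm lat 1.9 z -10.6  F_x 0.8 F_y 2.9 F_z 7.1 gap 0.006 [-0.    -0.003 -1.   ] [ 0.12  0.3  -0.03]
```

>>> {"op": "play_rows", "data": {"rows": [[[255,0.003,0,0,0,0,0]]]}}

```text
time_s: 20.08
tcp_pos: [0.4836, -0.0652, 0.0453]
orientation: [[-0.0, -0.979, -0.204], [-0.003, -0.204, 0.979], [-1.0, 0.001, -0.003]]
wrist_force: [-1.5, -0.1, 4.5]
finger_gap: 0.004
```

```bash
python3 st.py; python3 look.py 12 scene side
```

```text
t 20.07 draw 152.3 mm lat 1.9 z -13.4  F_x 0.2 F_y 1.5 F_z 4.5 gap 0.004 [-0.    -0.003 -1.   ] [ 0.12  0.18 -0.02]
20.075 [ 0.48359146 -0.06521505  0.04526105] 0.004305429075871551 [-1.46983182 -0.06429719  4.53109808]
[[-0.0003, -0.979, -0.204], [-0.0028, -0.204, 0.979], [-1.0, 0.0009, -0.0026]]
```

View pics/side12.png

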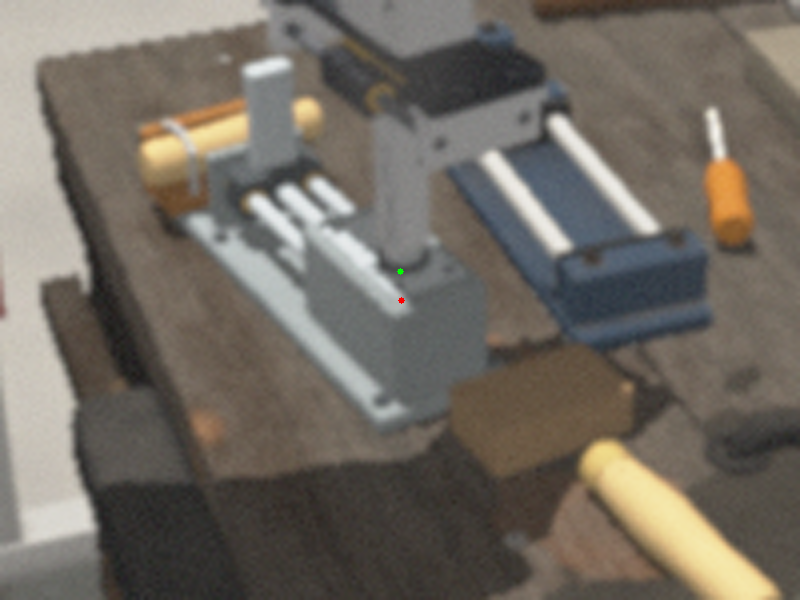

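Fired: the striker plate is forward again. I'm backing off upward.

>>> {"op": "play_rows", "data": {"rows": [[[255,-0.02,0,0,0,0,0],[255,-0.03,0,0,0,0,0],[255,-0.03,0,0,0,0,0],[255,-0.03,0,0,0,0,0],[255,0,0,0,0,0,0]]]}}

```text
time_s: 20.8
tcp_pos: [0.4836, -0.0647, 0.1572]
orientation: [[-0.001, -0.979, -0.204], [-0.002, -0.204, 0.979], [-1.0, 0.002, -0.002]]
wrist_force: [1.4, 0.6, 0.6]
finger_gap: 0.009
```

```bash
python3 look.py 13 scene wrist; python3 - <<'E'
from rig import r
import cv2
im=r.camera("scene")["frame"][:,:,::-1]; cv2.imwrite("pics/sc13c.png",cv2.resize(im[180:300,220:360],None,fx=5,fy=5,interpolation=cv2.INTER_CUBIC))
im=r.camera("side")["frame"][:,:,::-1]; cv2.imwrite("pics/si13c.png",cv2.resize(im[180:290,180:330],None,fx=5,fy=5,interpolation=cv2.INTER_CUBIC))
E
```

```text
20.8 [ 0.48364364 -0.06467382  0.15717156] 0.009031706144819625 [1.37682671 0.61608705 0.56111371]
[[-0.0013, -0.9789, -0.2044], [-0.0022, -0.2044, 0.9789], [-1.0, 0.0017, -0.0019]]
```

View pics/sc13c.png

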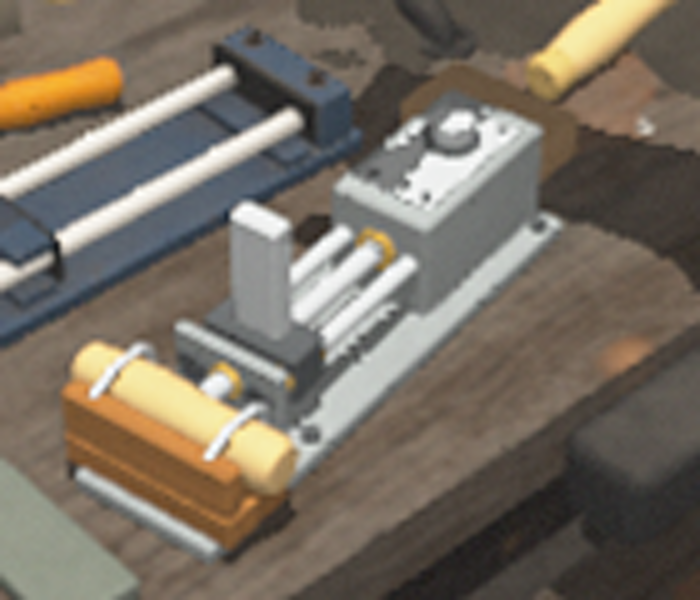

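View pics/si13c.png

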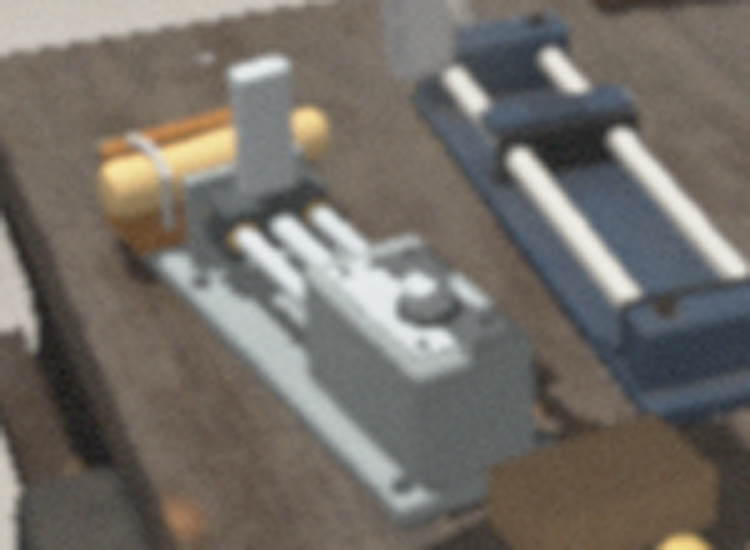

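View pics/wrist13.png

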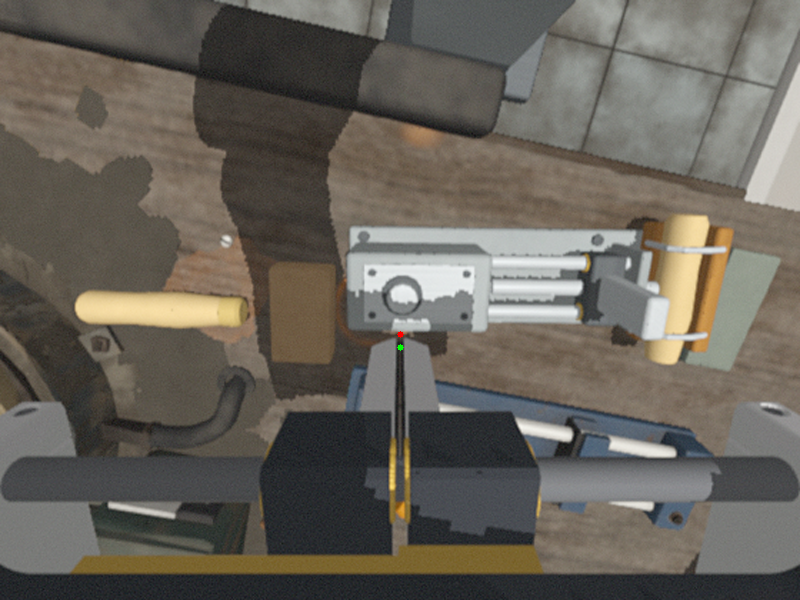

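```bash
python3 -c "
from rig import r
print(r.finish_job()); print(r.read_state()['time_s'])"
```

```text
the job is handed in; nothing more can be done
None
the job is handed in; nothing more can be done
```

I drew the striker back and the sear caught it. I let go, then pressed the trip button; the striker fired and the job is handed in. No verdict was reported. I couldn't see the pin head itself in any view, so whether it is flush is inferred from where the striker stopped.

- **Draw:** The sear's ramp showed as 2 to 5 N of extra pull between about 26 and 31 mm of draw, more than the 1 to 3 N given. I pulled on to about 38 mm and felt no rise that would suggest the rubber stop. A first try at easing forward, from about 31 mm, showed the sear had not yet caught. On the second, the striker stopped moving at about 36.6 mm and the pull faded to nothing.
- **Release and trip:** With the fingers open, the pictures showed the striker staying back. Pressing the button gave about 7 N of force over roughly 7 mm of travel, and the striker fired.
- **Last checks:** After I backed off, the grip plate stood further forward than at the start. The shift was only 1 to 2 pixels, consistent with the pin being driven in its 6 mm. The button was up, the cork block, spare handle and slip stone looked undisturbed, and the hand was clear of everything. The last clock reading was 20.8 s, just before the final pictures.
- **Disagreements:**
  - **Fingertip height:** The fingertips really sit about 33 mm above the reported tool position. All three cameras showed it, and a trial close that met nothing confirmed it, so I set the grip and press heights to match.
  - **Button height:** The first camera measurement put the button at 75 to 81 mm instead of 88 mm. A later one gave about 83 mm, and pressing until I felt contact settled it.

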